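Bolt a brass block into its fixture and drive the spring pin

ROBOT

A 6-joint arm with a two-finger parallel gripper is mounted at the origin on the work surface. World frame = base frame: x ahead of the robot, y to its left, z up, the work surface at z = 0. Lengths are in m, angles in rad, forces in N, time in s.
With the tool pointing down it reaches from about 0.425 to 0.95 m from the base axis. Payload 3.5 kg.
Tool frame: the origin (TCP) lies midway between the tips of the shut fingers; the grasp point (between the pads) lies 19 mm behind it; z points along the fingers, y is the line along which they close (so a half turn about z gives the same grasp; the last joint's range is limited). The gripper opens to 85 mm and grips with 20 to 120 N. Pads are 22 mm wide; open, the fingers measure 114 mm over their backs; the gripper's body (76 mm by 85 mm) begins 54 mm behind the grasp point. The pads swing forward as they close: fully open they stand 13 mm farther back than shut.
Start: joints at [-1.343, 0.286, 1.577, -0, 1.279, -0.15], TCP at [0.249, -0.627, 0.231] pointing down, gripper open.
Joint ranges: [-2.77, 2.77], [-0.9, 2.22], [0.21, 2.48], [-1.53, 4.67], [0.24, 2.81], [-2.84, 2.84]. Speed limits (rad/s): [2.79, 2.79, 3.14, 3.14, 3.14, 3.14].

INTERFACE

Orientations are given as a unit quaternion [x, y, z, w].
In Python, from plant import ctrl gives the robot as it stands.
- The arm moves only by the tool move_arm, never from a script. Its argument "plan" is a list of rows, each an object of numbers: "x", "y", "z": the shift along the tool's x, y, z in m; "yaw": the turn about the tool's z in rad; "fingers": the closure, from 0 (fully open) to 1 (shut). In form: [{"x": .., "y": .., "z": .., "yaw": .., "fingers": ..}, ...]. A call has 1 to 5 rows; each row is the pose to reach, as a shift and turn from the pose commanded when the call began, along the tool's axes at that moment; what a row does not reach only later rows make up. A row lasts 1/10 s, in which the tool goes at most 50 mm and 8.59 degrees, less where a joint would pass 70% of its speed; a pose out of reach is approached as far as the arm can. A call with a gripper value outside its range is refused whole. The fingers move at their own pace and stop on an object; "force" is the grip in N (left out, the last holds). Time passes only in rows, so rows that repeat a pose let the fingers close. It gives the time, the measured TCP pose, the force, the opening and the grip force at its end, in the units of the state.
- ctrl.get_state(): the state, without advancing time (a new reading comes with each control period).
- ctrl.read_camera(name): name is "scene" or "side" or "wrist"; returns the picture (420x560x3 uint8, red, green, blue); there is no depth.
- ctrl.camera_model(name): a dict with "intrinsics" (3x3 intrinsics, pixels), "cam_to_world" (4x4, takes a point from camera to world coordinates); the wrist camera has in their place "tool_from_camera" (4x4, takes a point from camera to tool coordinates, whose origin is the TCP and whose axes are the flange's). Camera axes: x right, y up, looking along -z (the intrinsics and any distortion apply to the point x, -y, -z); pixel columns grow to the right and rows downward; lengths in m; the calibration is good to about 2 mm. A picture is of the moment at which its call begins: read the wrist's pose just before it. camera_model takes no time and is no camera call.
- ctrl.sign_off(): hands the job in; it is judged then, once.
The state is a dict: "time": time; "qpos": joint angles; "dq": joint speeds; "joint_efforts": joint torques, N m; "eef_pos": TCP position; "tcp_rot": TCP orientation; "contact_force": force on the tool from outside, world axes, zero at the start; "wrist_torque": the same for the moment, N m; "opening": opening from 0.0 (shut) to 1.0 (fully open); "finger_force": force on a finger pad.
Only numpy, scipy, OpenCV 4.12 (cv2) and the standard library are available. Lean on these libraries where they do the work, as an engineer would, in place of code of your own. Each camera call takes 0.05 s, during which the arm holds its last target. There are 200 camera calls.

TASK

Take the brass block out of the wooden rack by its ends, set it down on the bench and let go, then take it by its long sides and lower it gently, without dropping it, flat onto the seat between the two grey cheeks of the fixture, centred on the seat, and let go. Slide the red-handled bolt across the block fully home into the keeper, and after that use the mallet, not the fingers, to drive the brass-headed spring pin fully down. Finally stand the mallet upright on its striking face in the middle of the blue mat, and leave the pan, the brass fitting and the two dark blocks where they are.

Things in the scene. Friction and masses are not known exactly. Their poses are not given: they have to be found in the camera images.
- fixture: green base plate (80 in x, 290 in y, 12 thick) fixed to the bench, carrying seat, cheeks and bolt. Origin at bench level below the middle of the seat; the plate runs from y = -225 to +65. The bolt track runs along its y axis, z up. A grey track bed (26 wide, top at height 67 with the track sides) runs from y = -205 to -75.
- nest (a point): centre of the seat's top, 30 above the bench; axes as the fixture. Seat 40 wide (x), 62 long (y), open on both x sides (finger room down to height 12). From y = -31 outward the guide cheek (14 thick), from y = +31 the keeper (26 thick), both 46 wide in x and rising to 82 above the bench. The block lies here, length along y, 3 of play at each end: no finger room at its ends.
- bolt (a joint): travel of the steel bolt (rod 12 dia., centre 69 above the bench) along the fixture's +y, in m: 0 fully withdrawn, 0.104 fully home in the keeper. It starts between 0 and 0.018, clear of the seat. Moves with about 3 N and stays where left. Its underside passes 3 above a seated block.
- bolt_handle (a point): top end of the bolt's red upright handle (cylinder 14 dia., 40 tall; this point is its top centre, 115 above the bench, so the handle spans heights 75 to 115). Moves with the bolt; 78 from the nest on the -y side when home.
- pin (a joint): travel of the upright spring pin down into the top of the keeper, in m: 0 standing proud, 0.014 fully down. Held by spring friction, needs about 8 N, stays where driven.
- pin_top (a point): top centre of the pin's brass head (18 dia., 4 thick), 44 from the nest on the +y side; 100 above the bench when proud, 86 when down (keeper top is at 82).
- rack: pale wooden rack fixed to the bench: base 40 in x, 145 in y, 20 high, with four 4-thick walls across y that rise to 44, making three slots at y = -47, 0, +47. Origin at bench level under its middle. Blocks lie in the slots with their length along the rack's x, overhanging 8 at both ends; only their ends can be gripped.
- block: brass-coloured drilled block, 56 long (x), 40 wide (y), 30 tall (z), with two black holes on top, about 0.3 kg. Origin at the centre of its underside. In any one of the rack's three slots, underside 20 above the bench.
- spare_a: dark steel block of the same size and origin, in another slot of the rack; to be left there.
- spare_b: second dark steel block, likewise; to be left there.
- mallet: small mallet, about 0.34 kg, standing on its striking face: upright black rubber head with a steel band (cylinder 50 dia., 70 tall), wooden handle level along its -x axis, 35 above the face, 20 wide, 24 tall, ending 150 from the head's axis. Origin at the centre of the lower striking face; z up.
- mallet_grip (a point): a point on the middle of the mallet's handle, 44 from the head's axis towards the handle's end, 35 above the striking face: a good grip, near the centre of mass.
- mat: blue mat fixed to the bench, 130 x 130, 4 thick, under the mallet. Origin at the centre of its underside.
- pan: shallow round dark steel pan, 120 dia., 28 high, origin at the centre of its underside; leave alone.
- fitting: turned brass fitting, 34 dia., 45 high, origin at the centre of its underside; leave alone.
Not all that is in view belongs to the job. Leave any purple look-alike of the block alone.

How it is judged:
By the outcome, as a careful person would: the job done as asked, in the order asked, and still so for the second after the job is handed in, with the robot touching nothing.
It also fails if it takes over 72 s, if anything falls off the work surface, if the arm or the gripper's body presses on something with over 40 N, if the wrist force passes 120 N, or if a joint passes its speed limit or range.

## Working session

There is one attempt and no reset: what is moved stays moved. The work goes in short steps, Python scripts to look and compute and a tool call to move; the robot and the scene stay as the last step left them, time stands still between calls to the robot, and variables do not carry over. Pictures are saved under pics/ and viewed, at most 10 in all, crops included, and the job is handed in when it is done.

Besides the shell and the picture viewer there is one more tool, called after "Emit:" as name(argument=value, ...) on one line, values as JSON. move_arm: Moves the arm, as the interface text tells. Its arguments: {"type":"object","properties":{"plan":{"type":"array"},"force":{"type":"number"}},"required":["plan"]}

```bash
mkdir -p pics; ls
cat > h.py <<'E'
import numpy as np, cv2
from plant import ctrl
from scipy.spatial.transform import Rotation as R
def snap(n,f=None):
    im=np.asarray(ctrl.read_camera(n))
    if f: cv2.imwrite('pics/'+f,im[:,:,::-1])
    return im
def cam(n):
    m=ctrl.camera_model(n); K=np.array(m['intrinsics'])
    if n=='wrist':
        s=ctrl.get_state(); T=np.eye(4); T[:3,:3]=R.from_quat(s['tcp_rot']).as_matrix(); T[:3,3]=s['eef_pos']
        return K,T@np.array(m['tool_from_camera']),m
    return K,np.array(m['cam_to_world']),m
def onplane(n,uv,z,c=None):
    K,T,m=c or cam(n); uv=np.atleast_2d(np.array(uv,float))
    d=np.array(m['distortion'],float) if 'distortion' in m else None
    p=cv2.undistortPoints(uv[:,None],K,d)[:,0]
    r=np.c_[p[:,0],-p[:,1],-np.ones(len(p))]@T[:3,:3].T
    o=T[:3,3]; t=(z-o[2])/r[:,2]
    return o+r*t[:,None]
def proj(n,P,c=None):
    K,T,m=c or cam(n); P=np.atleast_2d(np.array(P,float)); q=(P-T[:3,3])@T[:3,:3]
    q=q*[1,-1,-1]; d=np.array(m['distortion'],float) if 'distortion' in m else None
    return cv2.projectPoints(q,np.zeros(3),np.zeros(3),K,d)[0][:,0]
def blobs(mask,minA=40):
    n,l,s,c=cv2.connectedComponentsWithStats(mask.astype(np.uint8))
    return [(int(s[i,4]),c[i].round(1).tolist(),s[i,:4].tolist(),l==i) for i in range(1,n) if s[i,4]>=minA]
E
python3 - <<'E'
from h import *
for n in('scene','side','wrist'):
    c=cam(n); snap(n,n+'0.png'); print(n,c[2].keys(),c[0].tolist(),c[1].round(3).tolist(),{k:v for k,v in c[2].items() if k not in('intrinsics','cam_to_world')})
s=np.hstack([cv2.imread('pics/scene0.png'),cv2.imread('pics/side0.png')])
print(ctrl.get_state())
E
```

```text
pics
scene dict_keys(['intrinsics', 'cam_to_world']) [[460.3394396518592, 0.0, 271.91118151917885], [0.0, 460.3394396518592, 208.8362452552923], [0.0, 0.0, 1.0]] [[0.145, -0.711, 0.688, 1.238], [0.989, 0.118, -0.087, -0.089], [-0.019, 0.693, 0.721, 0.84], [0.0, 0.0, 0.0, 1.0]] {}
side dict_keys(['intrinsics', 'cam_to_world']) [[380.6669893836552, 0.0, 284.3587463701042], [0.0, 380.6669893836552, 217.10039352614967], [0.0, 0.0, 1.0]] [[0.974, 0.138, -0.181, 0.408], [-0.227, 0.603, -0.764, -0.683], [0.004, 0.785, 0.619, 0.666], [0.0, 0.0, 0.0, 1.0]] {}
wrist dict_keys(['intrinsics', 'tool_from_camera']) [[295.01479164305607, 0.0, 278.5074739538912], [0.0, 295.01479164305607, 208.90372414420142], [0.0, 0.0, 1.0]] [[0.37, 0.878, 0.303, 0.327], [-0.929, 0.35, 0.119, -0.596], [-0.001, -0.326, 0.946, 0.373], [0.0, 0.0, 0.0, 1.0]] {'tool_from_camera': array([[ 1.04265583e-03,  9.45407478e-01,  3.25888958e-01,
         8.41689152e-02],
       [ 9.99999079e-01, -7.02735340e-04, -1.16077460e-03,
         5.50009966e-05],
       [-8.68391302e-04,  3.25889868e-01, -9.45407341e-01,
        -1.43284389e-01],
       [ 0.00000000e+00,  0.00000000e+00,  0.00000000e+00,
         1.00000000e+00]])}
{'time': 0.15, 'qpos': array([-1.34298648e+00,  2.87003163e-01,  1.57788198e+00, -1.07499222e-05,
        1.27857879e+00, -1.49953400e-01]), 'dq': array([-0.0008648 , -0.00233297, -0.00404464, -0.00032055, -0.00038768,
        0.00058611]), 'joint_efforts': array([ 1.07051037e-03, -4.06604040e+01, -2.93139249e+01, -1.22857050e-04,
        3.96799340e-03,  1.02815659e-05]), 'eef_pos': array([ 0.24890334, -0.62686974,  0.23021525]), 'tcp_rot': array([ 9.82214115e-01,  1.87761968e-01, -4.15553075e-05, -9.34729643e-04]), 'contact_force': array([0.37775035, 0.01169496, 0.2304545 ]), 'wrist_torque': array([ 0.05067522, -0.00128864,  0.03039988]), 'finger_force': 0.0, 'opening': 1.0041640505778016}
```

View pics/scene0.png

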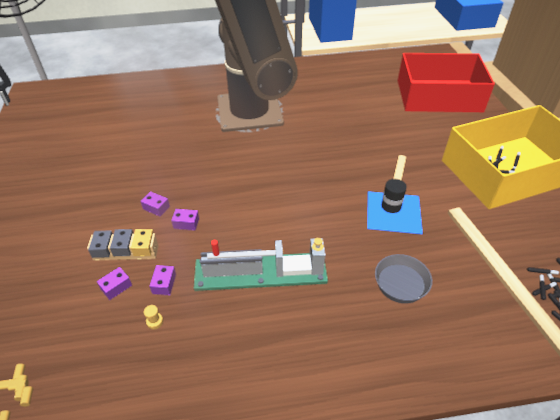

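View pics/side0.png

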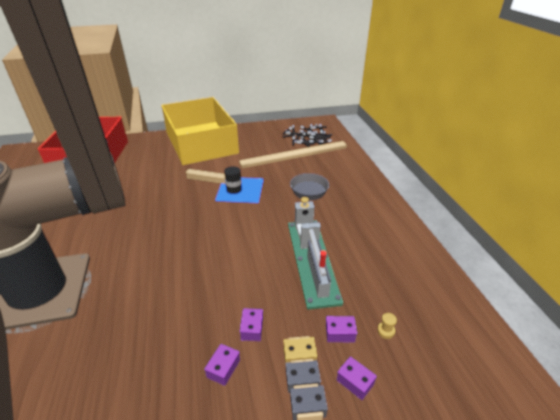

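Scene view: in the rack, the dark blocks are at (101,243) and (122,243). The brass block with two black holes is in the end slot at (142,243). The four purple look-alikes are at (155,203), (185,219), (115,283) and (162,280), and the fitting is at (153,316). The fixture plate is around (260,270), with the red handle at (215,247) and the pin at (318,243). The mallet is at (394,197) on the mat, and the pan is at (403,277). Only (142,243) fits the block, since it is brass, drilled and in the rack. I'll confirm it with a crop.

Run:
```python
from h import *
out=[]
for n,(x0,y0,w,h) in(('scene',(80,185,260,150)),('side',(200,190,200,225))):
    im=cv2.imread(f'pics/{n}0.png'); hsv=cv2.cvtColor(im,cv2.COLOR_BGR2HSV); H,S,V=cv2.split(hsv)
    ms={'brass':((H>18)&(H<28)&(S>130)&(V>120),[0.05]),'red':(((H<6)|(H>174))&(S>180)&(V>110),[0.1]),'green':((H>60)&(H<90)&(S>90),[0.012]),
    'blue':((H>98)&(H<118)&(S>150)&(V>100),[0.004]),'purple':((H>135)&(H<160)&(S>100),[0.03]),'white':((S<40)&(V>195),[0.03])}
    for k,(m,z) in ms.items():
        for A,c,b,l in blobs(m,30):
            P=onplane(n,c,z[0])[0]
            if not(0.3<P[0]<1 and -.8<P[1]<.5): continue
            ct=cv2.findContours(l.astype(np.uint8),0,2)[0][0]; r=cv2.minAreaRect(cv2.convexHull(ct)); bx=onplane(n,cv2.boxPoints(r),z[0])
            print(n,k,A,c,b,P.round(3)[:2],bx[:,:2].round(3).tolist() if k in('blue','green','brass','white') else '')
    c=im[y0:y0+h,x0:x0+w]; cv2.imwrite(f'pics/{n}_crop.png',cv2.resize(c,None,fx=3 if n=='scene' else 2.6,fy=3 if n=='scene' else 2.6,interpolation=3))
```

```text
scene brass 156 [141.9, 249.7] [131, 229, 22, 27] [ 0.561 -0.296] [[0.556, -0.324], [0.502, -0.276], [0.545, -0.249], [0.596, -0.297]]
scene brass 152 [153.8, 319.4] [144, 305, 19, 24] [ 0.741 -0.264] [[0.733, -0.291], [0.708, -0.265], [0.743, -0.24], [0.767, -0.266]]
scene brass 511 [18.6, 386.4] [0, 364, 32, 42] [ 0.839 -0.496] [[0.829, -0.536], [0.791, -0.505], [0.847, -0.45], [0.882, -0.481]]
scene brass 77 [3.9, 415.0] [0, 411, 9, 9] [ 0.886 -0.509] [[0.878, -0.518], [0.88, -0.504], [0.894, -0.501], [0.892, -0.514]]
scene red 60 [215.2, 248.7] [212, 242, 7, 14] [ 0.625 -0.132] 
scene green 1519 [256.1, 277.8] [195, 256, 132, 33] [ 0.649 -0.054] [[0.578, -0.188], [0.605, 0.109], [0.685, 0.094], [0.659, -0.187]]
scene blue 1594 [394.1, 214.8] [368, 192, 54, 42] [0.51  0.306] [[0.54, 0.222], [0.418, 0.267], [0.461, 0.403], [0.578, 0.349]]
scene purple 359 [152.9, 202.3] [141, 191, 27, 25] [ 0.394 -0.281] 
scene purple 463 [185.0, 218.8] [172, 209, 27, 21] [ 0.463 -0.203] 
scene purple 567 [161.9, 279.8] [149, 265, 25, 30] [ 0.635 -0.255] 
scene purple 622 [114.2, 282.8] [97, 267, 3
[... 952 characters left out ...]
3, 0.344], [0.551, 0.225], [0.424, 0.254]]
side purple 646 [251.3, 324.3] [240, 309, 23, 32] [ 0.451 -0.218] 
side purple 733 [340.6, 328.7] [326, 316, 31, 26] [ 0.621 -0.268] 
side purple 875 [221.9, 364.2] [205, 345, 34, 40] [ 0.386 -0.291] 
side purple 940 [355.7, 377.5] [337, 357, 39, 42] [ 0.612 -0.37 ] 
side white 34 [385.8, 170.9] [381, 166, 9, 10] [0.964 0.263] [[0.957, 0.291], [0.974, 0.304], [0.974, 0.246], [0.957, 0.233]]
side white 69 [314.7, 243.7] [311, 230, 9, 27] [ 0.643 -0.018] [[0.643, 0.034], [0.651, 0.035], [0.643, -0.061], [0.635, -0.062]]
side white 166 [507.4, 315.6] [493, 300, 26, 31] [ 0.963 -0.314] [[0.955, -0.278], [0.979, -0.267], [0.978, -0.342], [0.955, -0.351]]
```

View pics/scene_crop.png

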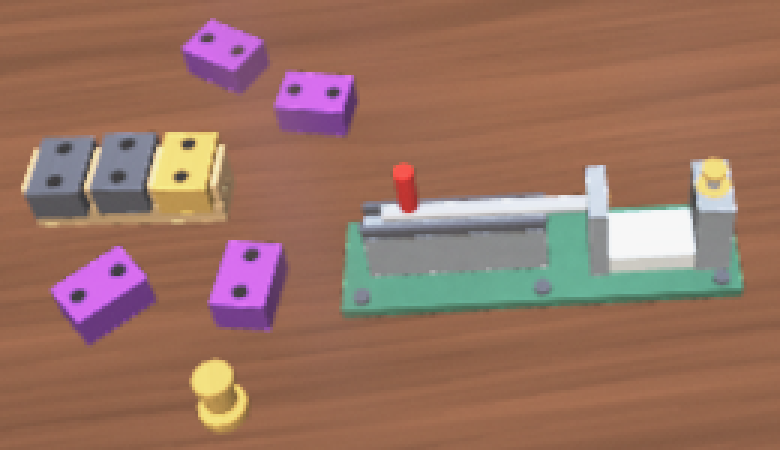

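The crop shows the only brass drilled block in the rack's right slot, with holes at full-image pixels (142.7,233) and (140,243.7). I'll move above it for a wrist look.

Emit:
move_arm(plan=[{"x":0.05,"y":-0.025},{"x":0.09,"y":-0.045},{"x":0.13,"y":-0.065},{"x":0.165,"y":-0.085},{"x":0.2,"y":-0.1}])

```text
validation failed for argument at $.pl...
```

Emit:
move_arm(plan=[{"x":0.04,"y":-0.02,"yaw":-0.15},{"x":0.08,"y":-0.04,"yaw":-0.3},{"x":0.12,"y":-0.06,"yaw":-0.45},{"x":0.16,"y":-0.08,"yaw":-0.6},{"x":0.19,"y":-0.1,"yaw":-0.75}])

```text
validation failed for argument at $.pl...
```

Emit:
move_arm(plan=[{"yaw":-0.15},{"yaw":-0.3},{"yaw":-0.44},{"yaw":-0.44},{"yaw":-0.44}])

```text
validation failed for argument at $.pl...
```

```bash
cat >> h.py <<'E'
def pose():
    s=ctrl.get_state(); M=R.from_quat(s['tcp_rot']).as_matrix(); return np.array(s['eef_pos']),np.arctan2(M[1,0],M[0,0]),s
def go(x,y,z,th,P=None):
    p,t,s=pose()
    if P is not None: p,t=np.array(P[:3]),P[3]
    d=np.array([x,y,z])-p; c,sn=np.cos(t),np.sin(t)
    print('from',p.round(4),round(t,3),'-> x %.4f y %.4f z %.4f yaw %.3f'%(d[0]*c+d[1]*sn,d[0]*sn-d[1]*c,-d[2],-(th-t)))
E
python3 - <<'E'
from h import *
c=cam('wrist'); im=snap('wrist','w1.png'); print(pose()[:2])
print(onplane('scene',[[141.3,238.4],[142.7,233],[140,243.7]],.05))
hsv=cv2.cvtColor(im,cv2.COLOR_RGB2HSV);H,S,V=cv2.split(hsv)
for A,cc,b,l in blobs((H>18)&(H<30)&(S>120)&(V>110),300): print(A,cc,b,onplane('wrist',cc,.05,c))
E
```

```text
(array([ 0.24891549, -0.62699084,  0.23045022]), np.float64(0.37780478296634584))
[[ 0.5272659  -0.29892895  0.05      ]
 [ 0.51133617 -0.29656582  0.05      ]
 [ 0.54260192 -0.30103535  0.05      ]]
```

View pics/w1.png

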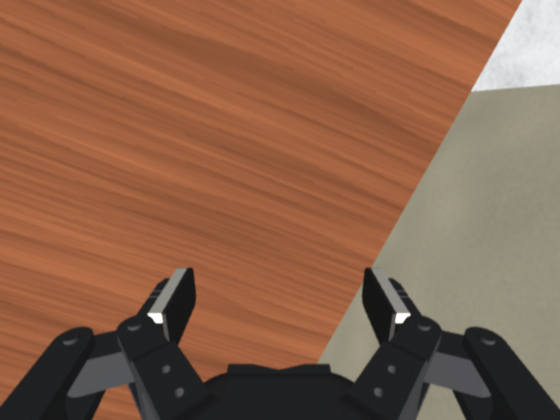

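All row fields are required, so nothing moved. That wrist picture shows only bare bench and the open fingers. I'll resend with full rows.

Emit:
move_arm(plan=[{"x":0.04,"y":-0.02,"z":0,"yaw":0,"fingers":0},{"x":0.08,"y":-0.04,"z":0,"yaw":0,"fingers":0},{"x":0.12,"y":-0.06,"z":0,"yaw":0,"fingers":0},{"x":0.16,"y":-0.08,"z":0,"yaw":0,"fingers":0},{"x":0.2,"y":-0.1,"z":0,"yaw":0,"fingers":0}])

```text
time: 0.7
eef_pos: [0.3989, -0.4591, 0.2311]
tcp_rot: [0.982, 0.188, 0.0, -0.0]
contact_force: [2.1, -0.0, -0.1]
opening: 1.004
finger_force: 0.0
```

Emit:
move_arm(plan=[{"x":0.04,"y":-0.02,"z":0,"yaw":-0.14,"fingers":0},{"x":0.08,"y":-0.04,"z":0,"yaw":-0.28,"fingers":0},{"x":0.12,"y":-0.06,"z":0,"yaw":-0.42,"fingers":0},{"x":0.16,"y":-0.08,"z":0,"yaw":-0.56,"fingers":0},{"x":0.18,"y":-0.1,"z":0,"yaw":-0.7,"fingers":0}])

```text
time: 1.2
eef_pos: [0.5303, -0.299, 0.2312]
tcp_rot: [0.856, 0.517, 0.0, -0.0]
contact_force: [-0.4, 0.3, -0.3]
opening: 1.001
finger_force: 0.0
```

Emit:
move_arm(plan=[{"x":0,"y":0,"z":0,"yaw":-0.14,"fingers":0},{"x":0,"y":0,"z":0,"yaw":-0.28,"fingers":0},{"x":0,"y":0,"z":0,"yaw":-0.42,"fingers":0},{"x":0,"y":0,"z":0,"yaw":-0.49,"fingers":0},{"x":0,"y":0,"z":0,"yaw":-0.49,"fingers":0}])

```text
time: 1.7
eef_pos: [0.5283, -0.3011, 0.2311]
tcp_rot: [0.708, 0.706, -0.0, -0.0]
contact_force: [-0.6, -0.4, -0.1]
opening: 1.0
finger_force: 0.0
```

Run:
```python
from h import *
c=cam('wrist'); im=snap('wrist','w2.png'); print(pose()[:2])
hsv=cv2.cvtColor(im,cv2.COLOR_RGB2HSV);H,S,V=cv2.split(hsv)
for A,cc,b,l in blobs((H>18)&(H<32)&(S>100)&(V>90),100):
    ct=max(cv2.findContours(l.astype(np.uint8),0,2)[0],key=len); r=cv2.minAreaRect(ct); print(A,cc,b,r,onplane('wrist',cv2.boxPoints(r),.05,c).round(4).tolist())
```

```text
(array([ 0.52833673, -0.30119236,  0.23108899]), np.float64(1.566287083116119))
793 [441.1, 159.1] [420, 144, 42, 30] ((440.4887390136719, 158.38201904296875), (40.54966735839844, 27.80762481689453), 12.994616508483887) [[0.683, -0.2807, 0.05], [0.6852, -0.2513, 0.05], [0.7298, -0.2611, 0.05], [0.7289, -0.2911, 0.05]]
1644 [279.0, 184.4] [253, 165, 53, 42] ((278.8538818359375, 185.16925048828125), (50.358097076416016, 37.334449768066406), 7.125016689300537) [[0.4975, -0.3189, 0.05], [0.504, -0.276, 0.05], [0.5594, -0.2831, 0.05], [0.5553, -0.3266, 0.05]]
745 [475.0, 318.5] [446, 305, 58, 31] ((475.2366943359375, 319.4834899902344), (20.569791793823242, 60.048789978027344), 69.62356567382812) [[0.7491, -0.4874, 0.05], [0.8164, -0.4544, 0.05], [0.8334, -0.4849, 0.05], [0.7648, -0.5197, 0.05]]
208 [513.4, 327.6] [503, 323, 22, 10] ((513.5, 327.5), (9.0, 21.0), 90.0) [[0.8298, -0.492, 0.05], [0.8581, -0.4921, 0.05], [0.8621, -0.507, 0.05], [0.8335, -0.5069, 0.05]]
145 [509.5, 340.1] [501, 335, 16, 15] ((510.1585693359375, 339.07318115234375), (17.803810119628906, 11.400684356689453), 51.34019470214844) [[0.8312, -0.5132, 0.05], [0.8403, -0.5012, 0.05], [0.8616, -0.5249, 0.05], [0.8525, -0.5373, 0.05]]
101 [557.0, 397.7] [553, 385, 7, 24] ((556.0, 396.5), (23.0, 6.0), 90.0) [[0.9306, -0.6033, 0.05], [0.9394, -0.6033, 0.05], [0.9538, -0.6499, 0.05], [0.9447, -0.6499, 0.05]]
```

View pics/w2.png

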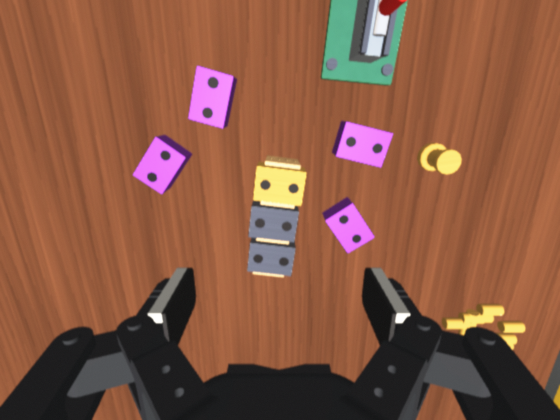

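Wrist view: the brass block's top is centred at (279.5,186). The dark spares are below it at (274,224) and (271,260). Purple pieces at (349,226) and (364,144) sit near the right finger's path, so I'll go down part-closed. The block is at (0.529,-0.301) with rack yaw ≈ -0.115.

Emit:
move_arm(plan=[{"x":0.0005,"y":0.0005,"z":0.03,"yaw":0.11,"fingers":0.2},{"x":0.0005,"y":0.0005,"z":0.07,"yaw":0.11,"fingers":0.2},{"x":0.0005,"y":0.0005,"z":0.11,"yaw":0.11,"fingers":0.2},{"x":0.0005,"y":0.0005,"z":0.14,"yaw":0.11,"fingers":0.2},{"x":0.0005,"y":0.0005,"z":0.14,"yaw":0.11,"fingers":0.2}], force=40)

```text
time: 2.25
eef_pos: [0.5256, -0.2983, 0.0856]
tcp_rot: [0.746, 0.665, -0.001, -0.006]
contact_force: [-1.3, 0.2, -0.2]
opening: 0.794
finger_force: 0.0
```

Run:
```python
from h import *
c=cam('wrist'); im=snap('wrist','w3.png'); p,t,s=pose(); print(p,t,s['opening'])
hsv=cv2.cvtColor(im,cv2.COLOR_RGB2HSV);H,S,V=cv2.split(hsv)
for A,cc,b,l in blobs((H>18)&(H<32)&(S>150)&(V>90),1000):
    ct=max(cv2.findContours(l.astype(np.uint8),0,2)[0],key=len); r=cv2.minAreaRect(ct); B=onplane('wrist',cv2.boxPoints(r),.05,c); print(A,cc,b,r[1:],B.round(4).tolist(),B.mean(0))
    for A2,c2,b2,_ in blobs((V<60)&(cv2.dilate(l.astype(np.uint8),np.ones((9,9)))>0),20): print(' dark',A2,c2,onplane('wrist',c2,.05,c))
```

```text
[ 0.527413   -0.2996506   0.08885862] 1.4565660619897594 0.801035041659184
```

View pics/w3.png

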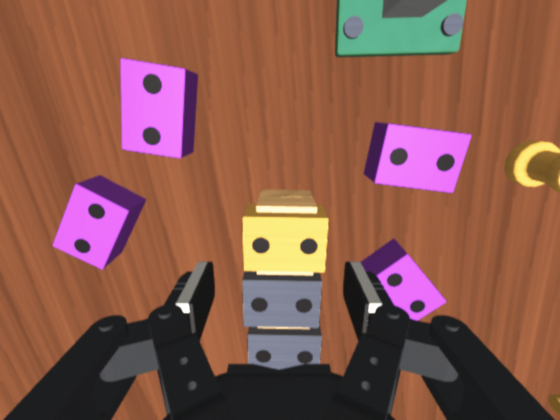

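Wrist view: the block spans columns 243–327, about 4 mm right of the finger centre. The purple piece's edge (362,262) is just clear of the right finger. I'll shift slightly and descend slowly.

Emit:
move_arm(plan=[{"x":0.003,"y":0.003,"z":0.0,"yaw":0,"fingers":0.21},{"x":0.003,"y":0.003,"z":0.02,"yaw":0,"fingers":0.21},{"x":0.003,"y":0.003,"z":0.045,"yaw":0,"fingers":0.21},{"x":0.003,"y":0.003,"z":0.065,"yaw":0,"fingers":0.21},{"x":0.003,"y":0.003,"z":0.073,"yaw":0,"fingers":0.21}])

```text
time: 2.8
eef_pos: [0.533, -0.2984, 0.019]
tcp_rot: [0.746, 0.666, 0.0, 0.001]
contact_force: [-0.2, -0.4, -0.2]
opening: 0.788
finger_force: 0.0
```

Emit:
move_arm(plan=[{"x":0,"y":0,"z":0,"yaw":0,"fingers":0.21},{"x":0,"y":0,"z":0,"yaw":0,"fingers":0.5},{"x":0,"y":0,"z":0,"yaw":0,"fingers":0.5},{"x":0,"y":0,"z":0,"yaw":0,"fingers":0.5},{"x":0,"y":0,"z":0,"yaw":0,"fingers":0.5}], force=50)

```text
time: 3.3
eef_pos: [0.5337, -0.2992, 0.0206]
tcp_rot: [0.746, 0.666, 0.0, 0.002]
contact_force: [-0.4, -0.6, 5.8]
opening: 0.647
finger_force: 56.3
```

Emit:
move_arm(plan=[{"x":0,"y":0,"z":-0.01,"yaw":0,"fingers":0.5},{"x":0,"y":0,"z":-0.025,"yaw":0,"fingers":0.5},{"x":0,"y":0,"z":-0.05,"yaw":0,"fingers":0.5},{"x":0,"y":0,"z":-0.085,"yaw":0,"fingers":0.5},{"x":0,"y":0,"z":-0.11,"yaw":0,"fingers":0.5}])

```text
time: 3.8
eef_pos: [0.5325, -0.2982, 0.1309]
tcp_rot: [0.746, 0.666, 0.0, 0.001]
contact_force: [0.0, -0.8, -2.6]
opening: 0.65
finger_force: 55.5
```

Run:
```python
from h import *
p,t,s=pose();print(p,t,s['opening'],s['finger_force'],s['contact_force'])
go(0.47,-0.03,0.11,0.0)
```

```text
[ 0.53250248 -0.29815328  0.13089774] 1.4576744582231271 0.6497652799578972 55.4870742559433 [ 0.03109136 -0.80271324 -2.57859033]
from [ 0.5325 -0.2982  0.1309] 1.458 -> x 0.2594 y -0.0924 z 0.0209 yaw 1.458
```

Emit:
move_arm(plan=[{"x":0.045,"y":-0.015,"z":0,"yaw":0.14,"fingers":0.5},{"x":0.09,"y":-0.03,"z":0,"yaw":0.28,"fingers":0.5},{"x":0.138,"y":-0.045,"z":0,"yaw":0.42,"fingers":0.5},{"x":0.185,"y":-0.06,"z":0,"yaw":0.56,"fingers":0.5},{"x":0.23,"y":-0.075,"z":0,"yaw":0.7,"fingers":0.5}])

```text
time: 4.3
eef_pos: [0.4826, -0.0593, 0.1288]
tcp_rot: [0.93, 0.367, 0.0, -0.0]
contact_force: [1.6, 0.3, -1.8]
opening: 0.647
finger_force: 55.3
```

Emit:
move_arm(plan=[{"x":0,"y":0,"z":0,"yaw":0.14,"fingers":0.5},{"x":0,"y":0,"z":0,"yaw":0.28,"fingers":0.5},{"x":0,"y":0,"z":0.01,"yaw":0.42,"fingers":0.5},{"x":0,"y":0,"z":0.03,"yaw":0.56,"fingers":0.5},{"x":0,"y":0,"z":0.05,"yaw":0.7,"fingers":0.5}])

```text
time: 4.8
eef_pos: [0.4839, -0.0613, 0.0789]
tcp_rot: [1.0, 0.027, 0.001, 0.0]
contact_force: [-0.2, 0.2, -2.3]
opening: 0.649
finger_force: 55.4
```

Emit:
move_arm(plan=[{"x":0,"y":0,"z":0.02,"yaw":0.14,"fingers":0.5},{"x":0,"y":0,"z":0.04,"yaw":0.14,"fingers":0.5},{"x":0,"y":0,"z":0.055,"yaw":0.14,"fingers":0.5},{"x":0,"y":0,"z":0.064,"yaw":0.14,"fingers":0.5},{"x":0,"y":0,"z":0.07,"yaw":0.14,"fingers":0.5}])

```text
time: 5.3
eef_pos: [0.4835, -0.0613, 0.0081]
tcp_rot: [0.999, -0.041, -0.0, -0.0]
contact_force: [0.3, 0.1, -3.1]
opening: 0.644
finger_force: 55.3
```

Run:
```python
from h import *
p,t,s=pose();print(p,t,s['opening'],s['finger_force'],s['contact_force'])
```

```text
[ 0.48347987 -0.06130359  0.0080715 ] -0.08124072598821425 0.6442120305817299 55.32881319522858 [ 0.29310304  0.13964268 -3.13634366]
```

Emit:
move_arm(plan=[{"x":0,"y":0,"z":0.003,"yaw":0,"fingers":0.5},{"x":0,"y":0,"z":0.005,"yaw":0,"fingers":0.5},{"x":0,"y":0,"z":0.006,"yaw":0,"fingers":0.5},{"x":0,"y":0,"z":0.007,"yaw":0,"fingers":0.5},{"x":0,"y":0,"z":0.007,"yaw":0,"fingers":0.5}])

```text
time: 5.8
eef_pos: [0.484, -0.0616, 0.0016]
tcp_rot: [0.999, -0.041, 0.0, 0.0]
contact_force: [0.2, 0.5, -3.6]
opening: 0.642
finger_force: 55.3
```

Emit:
move_arm(plan=[{"x":0,"y":0,"z":0.001,"yaw":0,"fingers":0.5},{"x":0,"y":0,"z":0.001,"yaw":0,"fingers":0.5}])

```text
time: 6.0
eef_pos: [0.4841, -0.0616, 0.0006]
tcp_rot: [0.999, -0.041, 0.0, 0.0]
contact_force: [-0.7, 0.0, -2.0]
opening: 0.645
finger_force: 55.4
```

Contact is starting. I'll lower a touch more, then release and rise.

Emit:
move_arm(plan=[{"x":0,"y":0,"z":0.0008,"yaw":0,"fingers":0.5},{"x":0,"y":0,"z":0.0008,"yaw":0,"fingers":0.5}])

```text
time: 6.2
eef_pos: [0.4841, -0.0616, 0.0006]
tcp_rot: [0.999, -0.041, -0.0, 0.0]
contact_force: [-3.4, 1.3, 5.8]
opening: 0.643
finger_force: 56.2
```

Emit:
move_arm(plan=[{"x":0,"y":0,"z":0,"yaw":0,"fingers":0.25},{"x":0,"y":0,"z":0,"yaw":0,"fingers":0.2},{"x":0,"y":0,"z":0,"yaw":0,"fingers":0.2},{"x":0,"y":0,"z":-0.01,"yaw":0,"fingers":0.2},{"x":0,"y":0,"z":-0.04,"yaw":0,"fingers":0.2}])

```text
time: 6.7
eef_pos: [0.4812, -0.0607, 0.0377]
tcp_rot: [0.999, -0.041, -0.003, -0.001]
contact_force: [-0.5, -0.4, -0.2]
opening: 0.798
finger_force: 0.0
```

Emit:
move_arm(plan=[{"x":0,"y":0,"z":-0.04,"yaw":0,"fingers":0},{"x":0,"y":0,"z":-0.08,"yaw":-0.14,"fingers":0},{"x":0,"y":0,"z":-0.11,"yaw":-0.28,"fingers":0},{"x":0,"y":0,"z":-0.11,"yaw":-0.42,"fingers":0},{"x":0,"y":0,"z":-0.11,"yaw":-0.56,"fingers":0}])

```text
time: 7.2
eef_pos: [0.4848, -0.0618, 0.1522]
tcp_rot: [0.971, 0.24, 0.002, 0.001]
contact_force: [-0.3, 0.1, -0.3]
opening: 1.002
finger_force: 0.0
```

Emit:
move_arm(plan=[{"x":0,"y":0,"z":0,"yaw":-0.14,"fingers":0},{"x":0,"y":0,"z":0,"yaw":-0.28,"fingers":0},{"x":0,"y":0,"z":0,"yaw":-0.42,"fingers":0},{"x":0,"y":0,"z":0,"yaw":-0.56,"fingers":0},{"x":0,"y":0,"z":0,"yaw":-0.7,"fingers":0}])

```text
time: 7.7
eef_pos: [0.4837, -0.0615, 0.1502]
tcp_rot: [0.83, 0.558, 0.0, 0.0]
contact_force: [-0.6, 0.1, -0.1]
opening: 0.999
finger_force: 0.0
```

Emit:
move_arm(plan=[{"x":0,"y":0,"z":0,"yaw":-0.14,"fingers":0},{"x":0,"y":0,"z":0,"yaw":-0.28,"fingers":0},{"x":0,"y":0,"z":0,"yaw":-0.31,"fingers":0},{"x":0,"y":0,"z":0,"yaw":-0.31,"fingers":0},{"x":0,"y":0,"z":0,"yaw":-0.31,"fingers":0}])

```text
time: 8.2
eef_pos: [0.4838, -0.0615, 0.15]
tcp_rot: [0.736, 0.677, 0.0, 0.0]
contact_force: [0.6, 0.6, -0.1]
opening: 1.001
finger_force: 0.0
```

```bash
cat >> h.py <<'E'
def brass(im):
    hsv=cv2.cvtColor(im,cv2.COLOR_RGB2HSV);H,S,V=cv2.split(hsv); return (H>18)&(H<32)&(S>130)&(V>90)
E
python3 - <<'E'
from h import *
c=cam('wrist'); im=snap('wrist','w4.png'); p,t,s=pose(); print(p,t)
for A,cc,b,l in blobs(brass(im),800):
    ct=max(cv2.findContours(l.astype(np.uint8),0,2)[0],key=len); r=cv2.minAreaRect(ct); B=onplane('wrist',cv2.boxPoints(r),.03,c); print(A,cc,b,r,B.round(4).tolist(),B.mean(0))
    h,w=l.shape; 
    inner=cv2.morphologyEx(l.astype(np.uint8),cv2.MORPH_CLOSE,np.ones((25,25)))-l.astype(np.uint8)
    for A2,c2,b2,_ in blobs(inner>0,30): print(' hole',A2,c2,onplane('wrist',c2,.03,c)[0].round(4))
E
```

```text
[ 0.48376951 -0.06150177  0.14983441] 1.4880726543172969
```

View pics/w4.png

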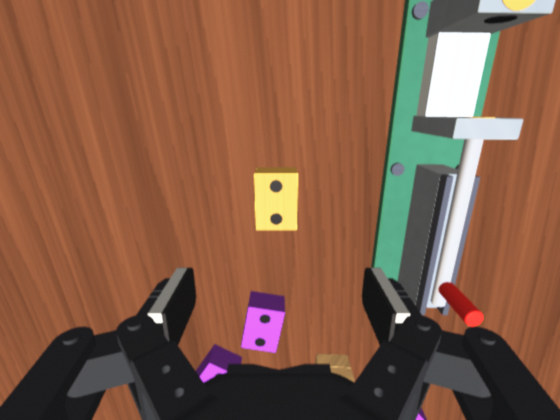

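Wrist view: the block lies flat on the bench at (276,201), long side up the image. The fixture is at right, with the seat at (460,75), the pin head at (517,3) and the handle top at (463,302). Now I'll measure both.

Run:
```python
from h import *
c=cam('wrist'); im=snap('wrist','w5.png'); p,t,s=pose(); print(p,t,im[201,290])
hsv=cv2.cvtColor(im,cv2.COLOR_RGB2HSV);H,S,V=cv2.split(hsv); print(hsv[201,290])
h0=hsv[201,290]
m=(abs(H.astype(int)-h0[0])<6)&(S>100)&(V>100)
for A,cc,b,l in blobs(m,300):
    ct=max(cv2.findContours(l.astype(np.uint8),0,2)[0],key=len); r=cv2.minAreaRect(ct); B=onplane('wrist',cv2.boxPoints(r),.03,c); print(A,cc,b,r,B.round(4).tolist(),B.mean(0))
W=(S<25)&(V>215)
for A,cc,b,l in blobs(W,1500):
    ct=max(cv2.findContours(l.astype(np.uint8),0,2)[0],key=len); r=cv2.minAreaRect(ct); B=onplane('wrist',cv2.boxPoints(r),.03,c); print('white',A,cc,b,r,B.round(4).tolist(),B.mean(0))
G=(H>60)&(H<90)&(S>90)
ys,xs=np.nonzero(G); k=[(y,xs[ys==y].min()) for y in range(0,290,10) if (ys==y).any()]
Q=onplane('wrist',[(x,y) for y,x in k],.012,c); print('green left edge',Q[:,:2].round(4).tolist()); f=np.polyfit(Q[:,1],Q[:,0],1); print(f)
```

```text
[ 0.4837588  -0.06150608  0.14975929] 1.488234819520556 [252 236 126]
[ 26 128 252]
2170 [275.8, 200.6] [254, 173, 44, 57] ((275.5, 201.0), (56.0, 43.0), 90.0) [[0.4642, -0.0323, 0.03], [0.503, -0.0355, 0.03], [0.4997, -0.0903, 0.03], [0.4583, -0.0869, 0.03]] [ 0.48130483 -0.06125148  0.03      ]
white 4191 [456.6, 73.8] [426, 32, 65, 85] ((457.4459533691406, 74.32432556152344), (50.963687896728516, 92.22782897949219), 9.462323188781738) [[0.6144, 0.0051, 0.03], [0.6208, 0.0722, 0.03], [0.6606, 0.0633, 0.03], [0.6581, -0.0053, 0.03]] [0.63847723 0.03382975 0.03      ]
white 3250 [469.8, 182.4] [428, 118, 95, 189] ((469.12353515625, 211.69412231445312), (63.886024475097656, 201.96226501464844), 12.528807640075684) [[0.6205, -0.1862, 0.03], [0.6434, 0.0104, 0.03], [0.6979, -0.0053, 0.03], [0.689, -0.2098, 0.03]] [ 0.66269642 -0.09771215  0.03      ]
green left edge [[0.6006, 0.0954], [0.6002, 0.0885], [0.5998, 0.0814], [0.5994, 0.0742], [0.5981, 0.0669], [0.5977, 0.0594], [0.5972, 0.0518], [0.5968, 0.044], [0.5954, 0.0361], [0.5949, 0.028], [0.5944, 0.0197], [0.5939, 0.0112], [0.5925, 0.0026], [0.592, -0.0062], [0.5914, -0.0152], [0.5899, -0.0244], [0.5893, -0.0338], [0.5887, -0.0434], [0.5871, -0.0532], [0.5865, -0.0633], [0.5858, -0.0736], [0.5851, -0.0842], [0.5834, -0.0949], [0.5827, -0.106], [0.582, -0.1173], [0.5812, -0.1289], [0.5794, -0.1407], [0.5905, -0.1539], [0.603, -0.1676]]
[0.05992901 0.59303136]
```

Emit:
move_arm(plan=[{"x":0.0,"y":0.04,"z":-0.03,"yaw":0,"fingers":0},{"x":0.0,"y":0.08,"z":-0.06,"yaw":0,"fingers":0},{"x":0.0,"y":0.12,"z":-0.07,"yaw":0,"fingers":0},{"x":0.01,"y":0.15,"z":-0.07,"yaw":0.007,"fingers":0},{"x":0.01,"y":0.155,"z":-0.07,"yaw":0.007,"fingers":0}])

```text
time: 8.8
eef_pos: [0.6417, -0.0639, 0.2199]
tcp_rot: [0.738, 0.675, 0.001, 0.001]
contact_force: [0.2, 1.2, 0.1]
opening: 0.997
finger_force: 0.0
```

Emit:
move_arm(plan=[{"x":0,"y":0,"z":0,"yaw":0,"fingers":0},{"x":0,"y":0,"z":0,"yaw":0,"fingers":0}])

```text
time: 9.0
eef_pos: [0.6379, -0.0642, 0.2187]
tcp_rot: [0.738, 0.675, -0.001, -0.001]
contact_force: [-0.2, 0.2, -0.1]
opening: 1.001
finger_force: 0.0
```

Run:
```python
from h import *
c=cam('wrist'); im=snap('wrist','w6.png'); p,t,s=pose(); print(p,t)
hsv=cv2.cvtColor(im,cv2.COLOR_RGB2HSV);H,S,V=cv2.split(hsv)
m={'brass':((H>18)&(H<32)&(S>90)&(V>90),.1),'red':(((H<6)|(H>174))&(S>180)&(V>110),.115),'seat':((S<25)&(V>215),.03)}
for k,(mm,z) in m.items():
  for A,cc,b,l in blobs(mm,100):
    ct=max(cv2.findContours(l.astype(np.uint8),0,2)[0],key=len); ap=cv2.approxPolyDP(cv2.convexHull(ct),6,True)[:,0]
    print(k,A,cc,b,onplane('wrist',cc,z,c)[0].round(4),cv2.minEnclosingCircle(ct)); 
    if k!='brass': print('   ',ap.tolist(),onplane('wrist',ap,z,c)[:,:2].round(4).tolist())
G=(H>60)&(H<90)&(S>90)
for z in(0.012,):
  E=[]
  for y in range(20,300,10):
    x=np.nonzero(G[y])[0]
    if len(x): E.append((x.min(),y,x.max()))
  E=np.array(E); L=onplane('wrist',E[:,:2],z,c); Rr=onplane('wrist',E[:,[2,1]],z,c)
  print(np.c_[L[:,:2],Rr[:,:2]].round(4).tolist())
```

```text
[ 0.63781364 -0.06420476  0.21892713] 1.4814798888258867
brass 741 [267.5, 32.2] [254, 15, 28, 35] [0.6416 0.0751 0.1   ] ((266.5, 32.0), 17.182939529418945)
brass 1547 [145.7, 191.9] [125, 168, 42, 49] [ 0.5169 -0.0433  0.1   ] ((145.0, 192.5), 30.10408592224121)
brass 218 [346.9, 315.0] [337, 308, 23, 19] [ 0.6999 -0.197   0.1   ] ((347.75, 318.0833435058594), 11.44137954711914)
brass 295 [353.2, 334.4] [343, 325, 21, 19] [ 0.7065 -0.2235  0.1   ] ((353.1000061035156, 334.5), 10.210872650146484)
red 319 [268.7, 271.0] [262, 256, 14, 30] [ 0.623  -0.1271  0.115 ] ((268.5, 270.5), 14.714038848876953)
    [[271, 256], [275, 281], [266, 285], [264, 260]] [[0.6267, -0.1113], [0.628, -0.1386], [0.6188, -0.1424], [0.6198, -0.115]]
seat 110 [251.9, 40.8] [241, 17, 22, 34] [0.6244 0.0839 0.03  ] ((252.0, 34.272727966308594), 18.63735008239746)
    [[259, 17], [262, 50], [242, 50]] [[0.6336, 0.1036], [0.6335, 0.0749], [0.6135, 0.0767]]
seat 2489 [269.8, 91.7] [250, 60, 40, 65] [0.6375 0.0354 0.03  ] ((269.5, 92.0), 36.96291732788086)
    [[289, 61], [288, 124], [252, 124], [250, 61]] [[0.659
[... 763 characters left out ...]
 [0.6004, 0.0515, 0.6775, 0.0446], [0.599, 0.0414, 0.6759, 0.0346], [0.5987, 0.0311, 0.6753, 0.0243], [0.5973, 0.0206, 0.6746, 0.0138], [0.597, 0.0098, 0.6729, 0.0031], [0.5955, -0.0011, 0.6722, -0.0079], [0.594, -0.0123, 0.6715, -0.0191], [0.5937, -0.0238, 0.6709, -0.0306], [0.5921, -0.0355, 0.669, -0.0422], [0.5905, -0.0474, 0.6682, -0.0542], [0.5901, -0.0597, 0.6675, -0.0665], [0.5884, -0.0722, 0.6655, -0.0789], [0.588, -0.085, 0.6647, -0.0918], [0.5863, -0.0981, 0.6639, -0.1049], [0.5858, -0.1116, 0.6618, -0.1183], [0.584, -0.1253, 0.6609, -0.132], [0.5821, -0.1393, 0.66, -0.1461], [0.5816, -0.1538, 0.6578, -0.1605], [0.5797, -0.1685, 0.6568, -0.1753], [0.5791, -0.1838, 0.6559, -0.1905]]
```

View pics/w6.png

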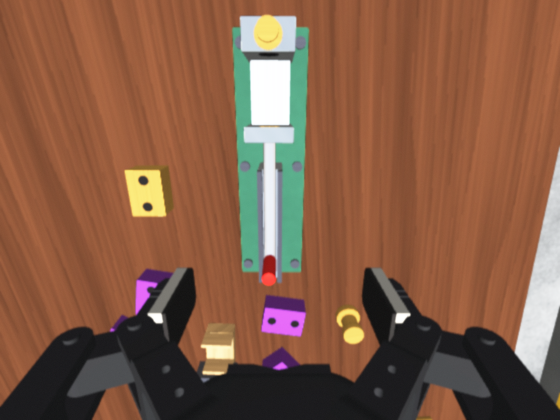

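Wrist view: the seat is clear at (270,92), the pin head at (267,32), the handle top near (270,279), and the block at (147,192). The nest comes out at (0.6375,0.0333) with yaw -0.089. The predicted pin position (0.6414,0.0771) agrees with the measured one, and the seat measures 39×62. Now I'll compute the moves to pick the block.

Run:
```python
from h import *
go(0.4808,-0.0673,0.10,1.488); go(0.6375-.0005,0.0333-.006,0.15,1.4818,(0.4808,-0.0673,.15,1.488))
```

```text
from [ 0.6378 -0.0642  0.2189] 1.481 -> x -0.0171 y -0.1561 z 0.1189 yaw -0.007
from [ 0.4808 -0.0673  0.15  ] 1.488 -> x 0.1072 y 0.1478 z -0.0000 yaw 0.006
```

Emit:
move_arm(plan=[{"x":-0.005,"y":-0.045,"z":0,"yaw":-0.007,"fingers":0.3},{"x":-0.01,"y":-0.09,"z":0,"yaw":-0.007,"fingers":0.3},{"x":-0.017,"y":-0.13,"z":0.03,"yaw":-0.007,"fingers":0.3},{"x":-0.017,"y":-0.156,"z":0.07,"yaw":-0.007,"fingers":0.3},{"x":-0.017,"y":-0.156,"z":0.11,"yaw":-0.007,"fingers":0.3}])

```text
time: 9.55
eef_pos: [0.4782, -0.0667, 0.1084]
tcp_rot: [0.736, 0.677, -0.0, -0.0]
contact_force: [0.8, -0.1, -1.3]
opening: 0.702
finger_force: 0.0
```

Emit:
move_arm(plan=[{"x":0,"y":0,"z":0.035,"yaw":0,"fingers":0.3},{"x":0,"y":0,"z":0.065,"yaw":0,"fingers":0.3},{"x":0,"y":0,"z":0.085,"yaw":0,"fingers":0.3},{"x":0,"y":0,"z":0.1,"yaw":0,"fingers":0.3},{"x":0,"y":0,"z":0.105,"yaw":0,"fingers":0.3}])

```text
time: 10.05
eef_pos: [0.4799, -0.0668, 0.003]
tcp_rot: [0.736, 0.677, -0.001, -0.002]
contact_force: [0.4, 0.6, -0.3]
opening: 0.703
finger_force: 0.0
```

Emit:
move_arm(plan=[{"x":0,"y":0,"z":0,"yaw":0,"fingers":0.3},{"x":0,"y":0,"z":0,"yaw":0,"fingers":0.7},{"x":0,"y":0,"z":0,"yaw":0,"fingers":0.7},{"x":0,"y":0,"z":0,"yaw":0,"fingers":0.7},{"x":0,"y":0,"z":0,"yaw":0,"fingers":0.7}], force=50)

```text
time: 10.55
eef_pos: [0.483, -0.0677, 0.0059]
tcp_rot: [0.735, 0.678, 0.0, 0.001]
contact_force: [-1.5, -0.3, 6.1]
opening: 0.456
finger_force: 52.5
```

Emit:
move_arm(plan=[{"x":0,"y":0,"z":-0.01,"yaw":0,"fingers":0.7},{"x":0,"y":0,"z":-0.03,"yaw":0,"fingers":0.7},{"x":0,"y":0,"z":-0.07,"yaw":0,"fingers":0.7},{"x":0,"y":0,"z":-0.11,"yaw":0,"fingers":0.7},{"x":0,"y":0,"z":-0.15,"yaw":0,"fingers":0.7}])

```text
time: 11.05
eef_pos: [0.4812, -0.0669, 0.1555]
tcp_rot: [0.735, 0.678, -0.0, -0.001]
contact_force: [0.4, -0.4, -3.6]
opening: 0.456
finger_force: 51.5
```

Emit:
move_arm(plan=[{"x":0.03,"y":0.04,"z":0,"yaw":0.006,"fingers":0.7},{"x":0.06,"y":0.08,"z":0,"yaw":0.006,"fingers":0.7},{"x":0.09,"y":0.12,"z":0,"yaw":0.006,"fingers":0.7},{"x":0.105,"y":0.145,"z":0,"yaw":0.006,"fingers":0.7},{"x":0.105,"y":0.145,"z":0,"yaw":0.006,"fingers":0.7}])

```text
time: 11.55
eef_pos: [0.6373, 0.0275, 0.154]
tcp_rot: [0.737, 0.676, 0.001, 0.0]
contact_force: [-1.4, -0.0, -3.1]
opening: 0.455
finger_force: 51.8
```

Emit:
move_arm(plan=[{"x":0,"y":0,"z":0,"yaw":0,"fingers":0.7},{"x":0,"y":0,"z":0,"yaw":0,"fingers":0.7}])

```text
time: 11.75
eef_pos: [0.6339, 0.0251, 0.1537]
tcp_rot: [0.738, 0.675, -0.001, -0.001]
contact_force: [-0.0, 0.4, -2.0]
opening: 0.464
finger_force: 51.8
```

Run:
```python
from h import *
c=cam('wrist'); im=snap('wrist','w7.png'); p,t,s=pose(); print(p,t,s['opening'],s['finger_force'],s['contact_force'])
hsv=cv2.cvtColor(im,cv2.COLOR_RGB2HSV);H,S,V=cv2.split(hsv)
mm=(H>18)&(H<32)&(S>90)&(V>90)
zt=p[2]-.0059+.03
for A,cc,b,l in blobs(mm,100):
    ct=max(cv2.findContours(l.astype(np.uint8),0,2)[0],key=len); ap=cv2.approxPolyDP(cv2.convexHull(ct),5,True)[:,0]
    print(A,cc,b,ap.tolist(),onplane('wrist',ap,zt,c)[:,:2].round(4).tolist())
go(0.6375,0.0333,.15,1.4818)
```

```text
[0.63394824 0.02496282 0.15401596] 1.4819901560796396 0.455543674406197 51.83530032634735 [-0.58096719  0.1266352  -2.10812582]
827 [282.5, 152.1] [267, 136, 32, 33] [[284, 136], [295, 142], [298, 156], [279, 168], [267, 148]] [[0.6426, 0.098], [0.6468, 0.0953], [0.6476, 0.0897], [0.6396, 0.0855], [0.6355, 0.0939]]
8232 [278.5, 278.5] [233, 225, 92, 110] [[322, 228], [318, 331], [240, 332], [234, 229]] [[0.656, 0.0576], [0.6518, 0.0022], [0.613, 0.005], [0.6176, 0.0604]]
from [0.6339 0.025  0.154 ] 1.482 -> x 0.0086 y 0.0028 z 0.0040 yaw 0.000
```

View pics/w7.png

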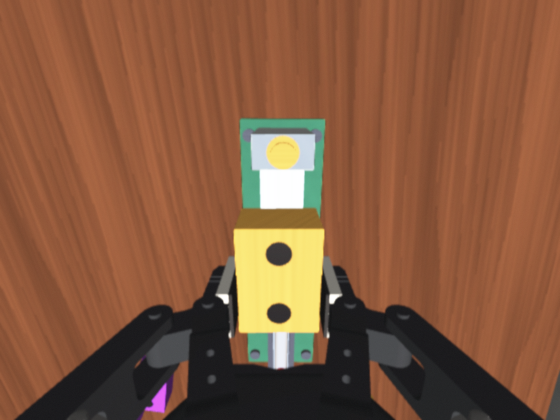

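Wrist view: the block is held square, with its top at columns 234–322 and rows 228–332. The seat and pin (283,152) are ahead. The block's centre is (0.6346,0.0313), so it needs about +3 mm in tool y and +2 mm in tool x. I'll lower to just above the cheeks and recheck.

Emit:
move_arm(plan=[{"x":0.002,"y":0.003,"z":0.01,"yaw":0.005,"fingers":0.7},{"x":0.002,"y":0.003,"z":0.03,"yaw":0.005,"fingers":0.7},{"x":0.002,"y":0.003,"z":0.048,"yaw":0.005,"fingers":0.7},{"x":0.002,"y":0.003,"z":0.052,"yaw":0.005,"fingers":0.7},{"x":0.002,"y":0.003,"z":0.052,"yaw":0.005,"fingers":0.7}])

```text
time: 12.3
eef_pos: [0.6374, 0.027, 0.1012]
tcp_rot: [0.739, 0.673, -0.001, -0.001]
contact_force: [-0.1, -1.2, -2.2]
opening: 0.456
finger_force: 51.7
```

Emit:
move_arm(plan=[{"x":0,"y":0,"z":0,"yaw":0,"fingers":0.7},{"x":0,"y":0,"z":0,"yaw":0,"fingers":0.7},{"x":0,"y":0,"z":0,"yaw":0,"fingers":0.7}])

```text
time: 12.6
eef_pos: [0.6392, 0.0271, 0.1038]
tcp_rot: [0.739, 0.673, 0.001, 0.001]
contact_force: [-0.3, -0.7, -2.3]
opening: 0.453
finger_force: 51.7
```

Run:
```python
from h import *
c=cam('wrist'); im=snap('wrist','w8.png'); p,t,s=pose(); print(p,t,s['opening'],s['finger_force'],s['contact_force'])
hsv=cv2.cvtColor(im,cv2.COLOR_RGB2HSV);H,S,V=cv2.split(hsv)
mm=(H>18)&(H<32)&(S>90)&(V>90)
zt=p[2]-.0059+.03
for A,cc,b,l in blobs(mm,100):
    ct=max(cv2.findContours(l.astype(np.uint8),0,2)[0],key=len); ap=cv2.approxPolyDP(cv2.convexHull(ct),5,True)[:,0]
    z=zt if A>3000 else .1
    q=onplane('wrist',ap,z,c)[:,:2]; print(A,cc,b,ap.tolist(),q.round(4).tolist(),q.mean(0))
K=(S<40)&(V>120)&(np.arange(420)[:,None]<235)
for A,cc,b,l in blobs(K,300):
    ct=max(cv2.findContours(l.astype(np.uint8),0,2)[0],key=len); ap=cv2.approxPolyDP(cv2.convexHull(ct),4,True)[:,0]
    print('grey',A,cc,b,ap.tolist(),onplane('wrist',ap,.082,c)[:,:2].round(4).tolist())
```

```text
[0.63902031 0.02716361 0.10354414] 1.4777927301282152 0.4587242804374382 51.74901366233826 [ 0.05721615 -0.06995184 -2.58153184]
1421 [273.6, 170.2] [253, 149, 42, 44] [[278, 149], [291, 158], [294, 174], [284, 189], [269, 192], [253, 167], [261, 153]] [[0.645, 0.0914], [0.6511, 0.0864], [0.652, 0.0782], [0.6462, 0.0708], [0.6384, 0.0699], [0.6317, 0.0836], [0.6365, 0.0902]] [0.64298823 0.08150061]
8270 [278.3, 278.2] [233, 209, 92, 125] [[322, 228], [318, 331], [240, 332], [233, 231], [241, 210]] [[0.6614, 0.0592], [0.657, 0.0036], [0.618, 0.0067], [0.6224, 0.0614], [0.6272, 0.0708]] [0.63718116 0.04032726]
grey 3238 [274.3, 174.8] [229, 138, 93, 71] [[319, 139], [313, 190], [301, 207], [249, 208], [235, 190], [231, 139]] [[0.6677, 0.0923], [0.6629, 0.0637], [0.6553, 0.054], [0.6246, 0.0562], [0.6179, 0.0679], [0.6198, 0.0967]]
```

The block's centre is at (0.6397,0.0327). By the seat and the keeper edges it needs -2 mm in tool y and +1.5 mm in tool x. I'll enter slowly.

Emit:
move_arm(plan=[{"x":0.0015,"y":-0.002,"z":0.0,"yaw":0,"fingers":0.7},{"x":0.0015,"y":-0.002,"z":0.006,"yaw":0,"fingers":0.7},{"x":0.0015,"y":-0.002,"z":0.014,"yaw":0,"fingers":0.7},{"x":0.0015,"y":-0.002,"z":0.022,"yaw":0,"fingers":0.7},{"x":0.0015,"y":-0.002,"z":0.03,"yaw":0,"fingers":0.7}])

```text
time: 13.15
eef_pos: [0.6361, 0.0289, 0.0712]
tcp_rot: [0.739, 0.673, -0.0, -0.0]
contact_force: [-0.2, -0.4, -3.5]
opening: 0.46
finger_force: 51.8
```

Run:
```python
from h import *
p,t,s=pose();print(p,t,s['opening'],s['contact_force'],s['wrist_torque'])
```

```text
[0.63612778 0.02893363 0.07119405] 1.4777712105058107 0.46046931709702055 [-0.22940932 -0.38985704 -3.47223135] [-0.01475576  0.0015969  -0.01455459]
```

Emit:
move_arm(plan=[{"x":-0.0005,"y":0.0007,"z":0.008,"yaw":0,"fingers":0.7},{"x":-0.0005,"y":0.0007,"z":0.016,"yaw":0,"fingers":0.7},{"x":-0.0005,"y":0.0007,"z":0.023,"yaw":0,"fingers":0.7},{"x":-0.0005,"y":0.0007,"z":0.028,"yaw":0,"fingers":0.7},{"x":-0.0005,"y":0.0007,"z":0.031,"yaw":0,"fingers":0.7}])

```text
time: 13.65
eef_pos: [0.637, 0.0283, 0.0408]
tcp_rot: [0.739, 0.673, -0.0, -0.0]
contact_force: [-0.1, 0.3, -2.6]
opening: 0.458
finger_force: 51.8
```

Emit:
move_arm(plan=[{"x":0,"y":0,"z":0.001,"yaw":0,"fingers":0.7},{"x":0,"y":0,"z":0.002,"yaw":0,"fingers":0.7},{"x":0,"y":0,"z":0.002,"yaw":0,"fingers":0.7}])

```text
time: 13.95
eef_pos: [0.6375, 0.0283, 0.0398]
tcp_rot: [0.739, 0.673, 0.0, 0.0]
contact_force: [-0.7, -0.4, -2.4]
opening: 0.46
finger_force: 51.8
```

Emit:
move_arm(plan=[{"x":0,"y":0,"z":0.001,"yaw":0,"fingers":0.7},{"x":0,"y":0,"z":0.002,"yaw":0,"fingers":0.7},{"x":0,"y":0,"z":0.0025,"yaw":0,"fingers":0.7},{"x":0,"y":0,"z":0.003,"yaw":0,"fingers":0.7}])

```text
time: 14.35
eef_pos: [0.6372, 0.0283, 0.0365]
tcp_rot: [0.739, 0.673, -0.0, -0.0]
contact_force: [-0.3, 0.9, -2.4]
opening: 0.461
finger_force: 51.8
```

Emit:
move_arm(plan=[{"x":0,"y":0,"z":0.0005,"yaw":0,"fingers":0.7},{"x":0,"y":0,"z":0.001,"yaw":0,"fingers":0.7},{"x":0,"y":0,"z":0.001,"yaw":0,"fingers":0.7}])

```text
time: 14.65
eef_pos: [0.6373, 0.0283, 0.036]
tcp_rot: [0.739, 0.673, -0.0, 0.0]
contact_force: [-1.7, -0.1, 0.3]
opening: 0.457
finger_force: 52.1
```

Emit:
move_arm(plan=[{"x":0,"y":0,"z":0.0005,"yaw":0,"fingers":0.7},{"x":0,"y":0,"z":0.0005,"yaw":0,"fingers":0.7}])

```text
time: 14.85
eef_pos: [0.6373, 0.0283, 0.0359]
tcp_rot: [0.739, 0.674, -0.0, -0.0]
contact_force: [-3.5, 0.2, 4.7]
opening: 0.461
finger_force: 52.7
```

Emit:
move_arm(plan=[{"x":0,"y":0,"z":0,"yaw":0,"fingers":0.4},{"x":0,"y":0,"z":0,"yaw":0,"fingers":0.35},{"x":0,"y":0,"z":0,"yaw":0,"fingers":0.35},{"x":0,"y":0,"z":-0.01,"yaw":0,"fingers":0.35},{"x":0,"y":0,"z":-0.03,"yaw":0,"fingers":0.35}])

```text
time: 15.35
eef_pos: [0.6358, 0.0284, 0.0637]
tcp_rot: [0.739, 0.673, -0.001, -0.001]
contact_force: [-0.0, -0.3, -1.0]
opening: 0.646
finger_force: 0.0
```

Emit:
move_arm(plan=[{"x":0,"y":0,"z":-0.04,"yaw":0,"fingers":0.35},{"x":0,"y":0,"z":-0.08,"yaw":0,"fingers":0.35},{"x":0,"y":0,"z":-0.12,"yaw":0,"fingers":0.35},{"x":-0.04,"y":0,"z":-0.15,"yaw":0,"fingers":0.35},{"x":-0.085,"y":0,"z":-0.15,"yaw":0,"fingers":0.35}])

```text
time: 15.85
eef_pos: [0.6327, -0.0565, 0.2232]
tcp_rot: [0.738, 0.675, 0.004, 0.006]
contact_force: [0.7, -0.1, 0.0]
opening: 0.65
finger_force: 0.0
```

Emit:
move_arm(plan=[{"x":0,"y":0,"z":0,"yaw":0,"fingers":0.35},{"x":0,"y":0,"z":0,"yaw":0,"fingers":0.35},{"x":0,"y":0,"z":0,"yaw":0,"fingers":0.35}])

```text
time: 16.15
eef_pos: [0.6291, -0.0556, 0.2146]
tcp_rot: [0.739, 0.674, -0.0, -0.001]
contact_force: [0.0, -0.8, 0.1]
opening: 0.653
finger_force: 0.0
```

Run:
```python
from h import *
c=cam('wrist'); im=snap('wrist','w9.png'); p,t,s=pose(); print(p,t,s['contact_force'])
hsv=cv2.cvtColor(im,cv2.COLOR_RGB2HSV);H,S,V=cv2.split(hsv)
for k,mm in{'brass':(H>18)&(H<32)&(S>90)&(V>90),'red':((H<6)|(H>174))&(S>180)&(V>110),'white':(S<25)&(V>200)}.items():
  for A,cc,b,l in blobs(mm,15 if k=='white' else 100):
    if k=='white' and b[1]>140: continue
    ct=max(cv2.findContours(l.astype(np.uint8),0,2)[0],key=len); ap=cv2.approxPolyDP(cv2.convexHull(ct),4,True)[:,0]
    z={'brass':.06,'red':.115,'white':.03}[k]
    q=onplane('wrist',ap,z,c)[:,:2]; print(k,A,cc,b,ap.tolist(),q.round(4).tolist(),q.mean(0))
cv2.imwrite('pics/w9c.png',cv2.resize(im[0:330,150:400,::-1],None,fx=1.8,fy=1.8,interpolation=3))
```

```text
[ 0.62908979 -0.05524296  0.21444336] 1.4788201791539037 [ 0.7042311  -0.61311005 -0.0461194 ]
brass 719 [278.4, 42.1] [265, 25, 28, 34] [[280, 25], [291, 36], [292, 46], [286, 56], [276, 58], [268, 53], [265, 39]] [[0.6445, 0.0959], [0.6534, 0.0865], [0.6537, 0.0786], [0.6477, 0.0711], [0.6385, 0.0703], [0.6317, 0.075], [0.6302, 0.0863]] [0.64282452 0.08052743]
brass 2459 [279.1, 97.7] [258, 67, 43, 65] [[299, 67], [299, 130], [259, 130], [258, 68]] [[0.6588, 0.061], [0.655, 0.0052], [0.616, 0.0088], [0.6213, 0.0636]] [0.63776509 0.0346152 ]
red 313 [278.4, 279.5] [272, 265, 13, 30] [[281, 265], [284, 292], [275, 294], [273, 270]] [[0.6265, -0.1107], [0.6268, -0.1403], [0.6179, -0.1418], [0.6186, -0.1153]] [ 0.62244155 -0.12703731]
white 544 [259.3, 42.8] [251, 26, 24, 35] [[270, 26], [274, 59], [253, 60], [251, 27]] [[0.6355, 0.1028], [0.6366, 0.0738], [0.6156, 0.0748], [0.6171, 0.1036]] [0.62619877 0.08875991]
white 483 [297.4, 41.7] [283, 26, 24, 35] [[305, 26], [304, 60], [283, 59], [285, 26]] [[0.6693, 0.0997], [0.6664, 0.0702], [0.6456, 0.073], [0.65, 0.1015]] [0.65781965 0.08606827]
white 72 [278.5, 131.5] [261, 131, 36, 2] [[296, 131], [261, 132]] [[0.6535, 0.0021], [0.6158, 0.0045]] [0.63464228 0.00332139]
white 2033 [278.4, 185.9] [254, 136, 50, 128] [[303, 138], [284, 263], [273, 263], [255, 137]] [[0.6605, -0.0059], [0.6269, -0.1568], [0.6131, -0.1555], [0.6087, -0.0001]] [ 0.62731578 -0.0795895 ]
```

View pics/w9c.png

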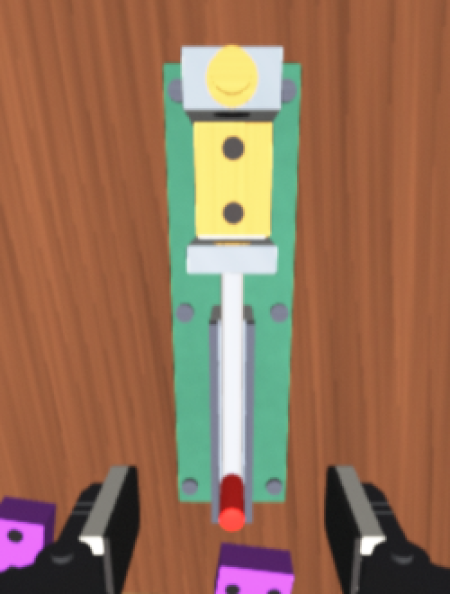

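Wrist crop: the block is seated flat between the cheeks, level with the plate's midline (crop column 233), with small gaps at both ends. The measured centre is (0.6378,0.0346). The handle top is at crop (232,520), which is full-image (279,289). Next is the bolt.

Run:
```python
from h import *
h=onplane('wrist',[279,288.5],.115)[0]; print(h)
go(h[0],h[1],.16,1.4818); go(.6307,-.0441,.083,1.4818,(h[0],h[1],.083,1.4818))
```

```text
[ 0.62240633 -0.13557903  0.115     ]
from [ 0.6291 -0.0552  0.2144] 1.479 -> x -0.0806 y 0.0007 z 0.0544 yaw -0.003
from [ 0.6224 -0.1356  0.083 ] 1.482 -> x 0.0919 y 0.0001 z -0.0000 yaw -0.000
```

Emit:
move_arm(plan=[{"x":-0.04,"y":0.0,"z":0,"yaw":0,"fingers":0.5},{"x":-0.08,"y":0.001,"z":0,"yaw":0,"fingers":0.5},{"x":-0.08,"y":0.001,"z":0.03,"yaw":0,"fingers":0.5},{"x":-0.08,"y":0.001,"z":0.055,"yaw":0,"fingers":0.5},{"x":-0.08,"y":0.001,"z":0.055,"yaw":0,"fingers":0.5}])

```text
time: 16.7
eef_pos: [0.6201, -0.1341, 0.1547]
tcp_rot: [0.739, 0.674, -0.002, -0.005]
contact_force: [-0.5, -0.0, -0.7]
opening: 0.506
finger_force: 0.0
```

Run:
```python
from h import *
c=cam('wrist'); im=snap('wrist','w10.png'); p,t,s=pose(); print(p,t,s['opening'])
hsv=cv2.cvtColor(im,cv2.COLOR_RGB2HSV);H,S,V=cv2.split(hsv)
for A,cc,b,l in blobs(((H<6)|(H>174))&(S>180)&(V>80),60):
    low=(cc[0],b[1]+b[3]-b[2]/2); print(A,cc,b,onplane('wrist',low,.115,c))
```

```text
[ 0.62150334 -0.13446448  0.15724282] 1.4790686521057557 0.4993280116014247
372 [281.0, 228.5] [272, 214, 19, 36] [[ 0.62146509 -0.13601187  0.115     ]]
```

Emit:
move_arm(plan=[{"x":-0.0015,"y":0,"z":0.025,"yaw":0,"fingers":0.5},{"x":-0.0015,"y":0,"z":0.05,"yaw":0,"fingers":0.5},{"x":-0.0015,"y":0,"z":0.068,"yaw":0,"fingers":0.5},{"x":-0.0015,"y":0,"z":0.073,"yaw":0,"fingers":0.5},{"x":-0.0015,"y":0,"z":0.073,"yaw":0,"fingers":0.5}])

```text
time: 17.25
eef_pos: [0.6233, -0.1369, 0.0876]
tcp_rot: [0.739, 0.674, 0.0, 0.0]
contact_force: [-0.0, 0.1, 0.4]
opening: 0.5
finger_force: 0.0
```

Emit:
move_arm(plan=[{"x":0,"y":0,"z":0,"yaw":0,"fingers":1},{"x":0,"y":0,"z":0,"yaw":0,"fingers":1},{"x":0,"y":0,"z":0,"yaw":0,"fingers":1},{"x":0,"y":0,"z":0,"yaw":0,"fingers":1},{"x":0,"y":0,"z":0,"yaw":0,"fingers":1}], force=30)

```text
time: 17.75
eef_pos: [0.6213, -0.1375, 0.0891]
tcp_rot: [0.739, 0.674, -0.002, -0.002]
contact_force: [-8.1, 0.9, 5.4]
opening: 0.15
finger_force: 29.6
```

Emit:
move_arm(plan=[{"x":0.015,"y":-0.001,"z":0,"yaw":0,"fingers":1},{"x":0.035,"y":-0.001,"z":0,"yaw":0,"fingers":1},{"x":0.055,"y":-0.001,"z":0,"yaw":0,"fingers":1},{"x":0.07,"y":-0.001,"z":0,"yaw":0,"fingers":1},{"x":0.08,"y":-0.001,"z":0,"yaw":0,"fingers":1}])

```text
time: 18.25
eef_pos: [0.6287, -0.058, 0.0891]
tcp_rot: [0.739, 0.674, -0.001, 0.0]
contact_force: [-5.1, -2.9, 5.2]
opening: 0.148
finger_force: 29.4
```

Emit:
move_arm(plan=[{"x":0.005,"y":0,"z":0,"yaw":0,"fingers":1},{"x":0.009,"y":0,"z":0,"yaw":0,"fingers":1},{"x":0.011,"y":0,"z":0,"yaw":0,"fingers":1},{"x":0.012,"y":0,"z":0,"yaw":0,"fingers":1},{"x":0.012,"y":0,"z":0,"yaw":0,"fingers":1}])

```text
time: 18.75
eef_pos: [0.6297, -0.0464, 0.0891]
tcp_rot: [0.739, 0.674, -0.001, -0.0]
contact_force: [-5.9, -1.1, 4.7]
opening: 0.15
finger_force: 29.4
```

Keep pushing in small steps until the stop is felt.

Emit:
move_arm(plan=[{"x":0.0015,"y":0,"z":0,"yaw":0,"fingers":1},{"x":0.003,"y":0,"z":0,"yaw":0,"fingers":1},{"x":0.003,"y":0,"z":0,"yaw":0,"fingers":1}])

```text
time: 19.05
eef_pos: [0.6298, -0.0454, 0.0891]
tcp_rot: [0.739, 0.674, -0.003, 0.001]
contact_force: [-5.8, -6.8, 5.2]
opening: 0.152
finger_force: 29.4
```

Emit:
move_arm(plan=[{"x":0.001,"y":0,"z":0,"yaw":0,"fingers":1},{"x":0.002,"y":0,"z":0,"yaw":0,"fingers":1},{"x":0.002,"y":0,"z":0,"yaw":0,"fingers":1}])

```text
time: 19.35
eef_pos: [0.6298, -0.0454, 0.0892]
tcp_rot: [0.739, 0.674, -0.004, 0.002]
contact_force: [-7.0, -11.7, 5.1]
opening: 0.154
finger_force: 29.4
```

The bolt is firmly at its stop: it stays put while the force rises, and the handle is about 78 from the nest. I'll release and go look at the mallet.

Emit:
move_arm(plan=[{"x":0,"y":0,"z":0,"yaw":0,"fingers":0.5},{"x":0,"y":0,"z":0,"yaw":0,"fingers":0.5},{"x":0,"y":0,"z":-0.02,"yaw":0,"fingers":0.5},{"x":0,"y":0,"z":-0.06,"yaw":0,"fingers":0.5},{"x":0,"y":0,"z":-0.11,"yaw":0,"fingers":0.5}])

```text
time: 19.85
eef_pos: [0.6294, -0.0399, 0.1959]
tcp_rot: [0.739, 0.674, -0.001, -0.002]
contact_force: [-0.4, -0.2, -0.5]
opening: 0.494
finger_force: 0.0
```

Emit:
move_arm(plan=[{"x":0.035,"y":-0.017,"z":-0.02,"yaw":0,"fingers":0.3},{"x":0.075,"y":-0.036,"z":-0.03,"yaw":0,"fingers":0.3},{"x":0.115,"y":-0.055,"z":-0.03,"yaw":0,"fingers":0.3},{"x":0.155,"y":-0.075,"z":-0.03,"yaw":0,"fingers":0.3},{"x":0.195,"y":-0.094,"z":-0.03,"yaw":0,"fingers":0.3}])

```text
time: 20.35
eef_pos: [0.5546, 0.1642, 0.228]
tcp_rot: [0.739, 0.674, 0.001, 0.0]
contact_force: [0.2, 0.2, -0.0]
opening: 0.7
finger_force: 0.0
```

Emit:
move_arm(plan=[{"x":0.035,"y":-0.017,"z":0,"yaw":-0.14,"fingers":0.3},{"x":0.07,"y":-0.034,"z":0,"yaw":-0.28,"fingers":0.3},{"x":0.105,"y":-0.05,"z":0,"yaw":-0.42,"fingers":0.3},{"x":0.137,"y":-0.067,"z":0,"yaw":-0.56,"fingers":0.3},{"x":0.137,"y":-0.067,"z":0,"yaw":-0.7,"fingers":0.3}])

```text
time: 20.85
eef_pos: [0.4993, 0.3089, 0.2277]
tcp_rot: [0.458, 0.889, 0.001, -0.0]
contact_force: [-0.6, -0.7, -0.2]
opening: 0.697
finger_force: 0.0
```

Emit:
move_arm(plan=[{"x":0,"y":0,"z":0,"yaw":-0.14,"fingers":0.3},{"x":0,"y":0,"z":0,"yaw":-0.28,"fingers":0.3},{"x":0,"y":0,"z":0,"yaw":-0.42,"fingers":0.3},{"x":0,"y":0,"z":0,"yaw":-0.56,"fingers":0.3},{"x":0,"y":0,"z":0,"yaw":-0.7,"fingers":0.3}])

```text
time: 21.35
eef_pos: [0.5012, 0.3054, 0.2277]
tcp_rot: [0.128, 0.992, 0.001, 0.0]
contact_force: [1.0, 0.2, -0.1]
opening: 0.699
finger_force: 0.0
```

```bash
cat > m.py <<'E'
from h import *
import sys
c=cam('wrist'); im=snap('wrist',sys.argv[1]); p,t,s=pose(); print(p,t,s['contact_force'],s['opening'])
hsv=cv2.cvtColor(im,cv2.COLOR_RGB2HSV);H,S,V=cv2.split(hsv)
B=(H>98)&(H<118)&(S>150)&(V>80)
for A,cc,b,l in sorted(blobs(B,500),key=lambda a:-a[0])[:2]:
    ct=cv2.convexHull(max(cv2.findContours(l.astype(np.uint8),0,2)[0],key=len)); ap=cv2.approxPolyDP(ct,8,True)[:,0]
    q=onplane('wrist',ap,.004,c)[:,:2]; print('mat',A,b,ap.tolist(),q.round(4).tolist(),q.mean(0))
Wd=(H>10)&(H<26)&(S>40)&(S<150)&(V>170)
for A,cc,b,l in blobs(Wd,300):
    ct=cv2.convexHull(max(cv2.findContours(l.astype(np.uint8),0,2)[0],key=len)); r=cv2.minAreaRect(ct)
    q=onplane('wrist',cv2.boxPoints(r),.051,c)[:,:2]; print('wood',A,cc,b,r,q.round(4).tolist())
D=(V<70)&(np.arange(420)[:,None]<260)
for A,cc,b,l in blobs(D,300):
    print('dark',A,cc,b,cv2.minEnclosingCircle(cv2.convexHull(max(cv2.findContours(l.astype(np.uint8),0,2)[0],key=len))))
E
python3 m.py w11.png
```

```text
[0.50120419 0.30536458 0.22763354] 2.887988396170976 [0.84035371 0.23668569 0.03172364] 0.704089131573382
mat 6402 [227, 124, 107, 101] [[333, 126], [324, 224], [229, 220], [228, 139]] [[0.4576, 0.3845], [0.5791, 0.3482], [0.5413, 0.2268], [0.4403, 0.258]] [0.50458659 0.30438578]
wood 2746 [292.6, 78.8] [269, 13, 48, 138] ((291.8731689453125, 81.25852966308594), (21.93071174621582, 137.73045349121094), 12.094758033752441) [[0.4554, 0.3045], [0.3429, 0.3634], [0.3516, 0.3819], [0.4659, 0.3255]]
wood 1612 [413.9, 224.8] [385, 160, 72, 165] ((421.284423828125, 245.11471557617188), (171.0677947998047, 27.298051834106445), 73.3007583618164) [[0.5095, 0.4223], [0.5081, 0.4509], [0.7431, 0.4897], [0.7473, 0.455]]
dark 780 [539.6, 17.6] [522, 0, 38, 35] ((539.3722534179688, 17.350364685058594), 23.35092544555664)
dark 1736 [273.1, 171.8] [250, 148, 46, 48] ((272.9025573730469, 171.40577697753906), 24.138669967651367)
```

Run:
```python
from h import *
c=cam('wrist'); H0=onplane('wrist',[272.9,171.4],.074,c)[0]; print(H0, proj('wrist',[[.4198,.2631,.004]],c))
im=cv2.imread('pics/w11.png'); hsv=cv2.cvtColor(im,cv2.COLOR_BGR2HSV); H,S,V=cv2.split(hsv)
Wd=(H>10)&(H<26)&(S>40)&(S<150)&(V>170); l=[b[3] for b in blobs(Wd,300)][0]
E=[]
for y in range(25,140,5):
    x=np.nonzero(l[y])[0]; E.append((x.min(),x.max()+1,y))
E=np.array(E); L=onplane('wrist',E[:,[0,2]],.051,c); Q=onplane('wrist',E[:,[1,2]],.051,c)
for q in(L,Q): f=np.polyfit(q[:,0],q[:,1],1); print(f,np.arctan(f[0]))
a=2.671; u=np.array([np.cos(a),np.sin(a)]); print(H0[:2]+.044*u, L[10],Q[10])
```

```text
[0.47870952 0.30534402 0.074     ] [[227.01253046 120.74612703]]
[-0.49097494  0.53084921] -0.456401530532949
[-0.50908202  0.56123785] -0.4708868012466368
[0.43949233 0.32529427] [0.39212874 0.33821708 0.051     ] [0.39757806 0.35933958 0.051     ]
```

The head axis is at (0.479,0.305) and the handle direction is 2.678 rad. The measured handle width is 20 and the handle line passes through the head, both consistent. Next I grip.

Run:
```python
from h import *
go(0.440,0.3255,0.10,2.678)
```

```text
from [0.5012 0.3054 0.2276] 2.888 -> x 0.0643 y 0.0041 z 0.1276 yaw 0.210
```

Emit:
move_arm(plan=[{"x":0.04,"y":0.004,"z":0.0,"yaw":0.14,"fingers":0.4},{"x":0.064,"y":0.004,"z":0.03,"yaw":0.21,"fingers":0.4},{"x":0.064,"y":0.004,"z":0.07,"yaw":0.21,"fingers":0.4},{"x":0.064,"y":0.004,"z":0.1,"yaw":0.21,"fingers":0.4},{"x":0.064,"y":0.004,"z":0.1,"yaw":0.21,"fingers":0.4}])

```text
time: 21.9
eef_pos: [0.437, 0.3241, 0.1225]
tcp_rot: [0.235, 0.972, -0.003, -0.004]
contact_force: [0.3, -0.1, -0.9]
opening: 0.598
finger_force: 0.0
```

```bash
python3 m.py w12.png; python3 -c "
from h import *
go(0.440,0.3255,0.10,2.678)"
```

```text
[0.43901984 0.32493863 0.12538163] 2.666723958616961 [ 0.5758231  -0.46340112  1.78454775] 0.5969520226994336
mat 4340 [295, 193, 64, 125] [[348, 193], [358, 272], [330, 313], [295, 317], [297, 202]] [[0.457, 0.3847], [0.5381, 0.3615], [0.5709, 0.3161], [0.5587, 0.2806], [0.4435, 0.3391]] [0.51364654 0.33641566]
mat 3632 [215, 206, 69, 120] [[268, 206], [283, 319], [245, 325], [215, 216]] [[0.4347, 0.3132], [0.5552, 0.2679], [0.5436, 0.2276], [0.4207, 0.2638]] [0.48855801 0.26812978]
wood 4539 [282.9, 161.4] [269, 80, 29, 171] ((282.9999694824219, 164.99996948242188), (27.999996185302734, 169.99996948242188), 0.0) [[0.4554, 0.3054], [0.3435, 0.3643], [0.352, 0.381], [0.4657, 0.3256]]
wood 2676 [482.7, 297.9] [429, 216, 131, 204] ((498.93524169921875, 319.7461242675781), (221.91917419433594, 36.422672271728516), 59.74356460571289) [[0.499, 0.4238], [0.4951, 0.4501], [0.7421, 0.4913], [0.7543, 0.4586]]
dark 369 [282.9, 255.4] [259, 250, 49, 10] ((283.0, 259.0), 24.000099182128906)
from [0.439  0.3249 0.1254] 2.667 -> x -0.0006 y 0.0009 z 0.0254 yaw -0.011
```

Emit:
move_arm(plan=[{"x":0,"y":0.0015,"z":0.035,"yaw":-0.003,"fingers":0.4},{"x":0,"y":0.0015,"z":0.07,"yaw":-0.003,"fingers":0.4},{"x":0,"y":0.0015,"z":0.095,"yaw":-0.003,"fingers":0.4},{"x":0,"y":0.0015,"z":0.106,"yaw":-0.003,"fingers":0.4},{"x":0,"y":0.0015,"z":0.106,"yaw":-0.003,"fingers":0.4}])

```text
time: 22.45
eef_pos: [0.4417, 0.3267, 0.0213]
tcp_rot: [0.234, 0.972, -0.0, -0.0]
contact_force: [-0.3, -0.1, -0.3]
opening: 0.601
finger_force: 0.0
```

Emit:
move_arm(plan=[{"x":0,"y":0,"z":0,"yaw":0,"fingers":1},{"x":0,"y":0,"z":0,"yaw":0,"fingers":1},{"x":0,"y":0,"z":0,"yaw":0,"fingers":1},{"x":0,"y":0,"z":0,"yaw":0,"fingers":1},{"x":0,"y":0,"z":0,"yaw":0,"fingers":1}], force=110)

```text
time: 22.95
eef_pos: [0.4427, 0.3271, 0.0236]
tcp_rot: [0.233, 0.972, 0.001, 0.001]
contact_force: [-1.4, -1.9, 6.0]
opening: 0.217
finger_force: 106.8
```

Emit:
move_arm(plan=[{"x":0,"y":0,"z":-0.01,"yaw":0,"fingers":1},{"x":0,"y":0,"z":-0.03,"yaw":0,"fingers":1},{"x":0,"y":0,"z":-0.07,"yaw":0,"fingers":1},{"x":0,"y":0,"z":-0.11,"yaw":0,"fingers":1},{"x":0,"y":0,"z":-0.14,"yaw":0,"fingers":1}])

```text
time: 23.45
eef_pos: [0.4413, 0.3267, 0.1637]
tcp_rot: [0.233, 0.972, 0.001, 0.001]
contact_force: [0.9, -0.3, -3.5]
opening: 0.218
finger_force: 107.1
```

Run:
```python
from h import *
p,t,s=pose();print(p,t,s['opening'],s['contact_force'],s['wrist_torque'])
u=np.array([np.cos(t),np.sin(t)])
nest=np.array([.6377,.0338]); pin=nest+.044*np.array([np.sin(.0893),np.cos(.0893)]); g=pin+.040*u; print(pin,g)
go(g[0],g[1],.165,t)
```

```text
[0.44130002 0.32674658 0.16367224] 2.670693541010998 0.21809056109555164 [ 0.90350049 -0.29927286 -3.49751625] [0.07050677 0.0574642  0.00721536]
[0.64162398 0.07762468] [0.60597755 0.09577219]
from [0.4413 0.3267 0.1637] 2.671 -> x -0.2515 y -0.1311 z -0.0013 yaw -0.000
```

Emit:
move_arm(plan=[{"x":-0.035,"y":-0.018,"z":-0.005,"yaw":0,"fingers":1},{"x":-0.075,"y":-0.039,"z":-0.01,"yaw":0,"fingers":1},{"x":-0.115,"y":-0.06,"z":-0.01,"yaw":0,"fingers":1},{"x":-0.155,"y":-0.081,"z":-0.01,"yaw":0,"fingers":1},{"x":-0.195,"y":-0.102,"z":-0.01,"yaw":0,"fingers":1}])

```text
time: 23.95
eef_pos: [0.5687, 0.1457, 0.1709]
tcp_rot: [0.233, 0.972, 0.0, -0.001]
contact_force: [0.7, 0.2, -3.3]
opening: 0.209
finger_force: 107.2
```

Emit:
move_arm(plan=[{"x":-0.035,"y":-0.018,"z":0,"yaw":0,"fingers":1},{"x":-0.053,"y":-0.027,"z":0,"yaw":0,"fingers":1},{"x":-0.058,"y":-0.029,"z":0,"yaw":0,"fingers":1},{"x":-0.058,"y":-0.029,"z":0,"yaw":0,"fingers":1},{"x":-0.058,"y":-0.029,"z":0,"yaw":0,"fingers":1}])

```text
time: 24.45
eef_pos: [0.6062, 0.0963, 0.1706]
tcp_rot: [0.233, 0.973, 0.0, -0.001]
contact_force: [-1.3, 0.8, -4.1]
opening: 0.215
finger_force: 107.1
```

Run:
```python
from h import *
p,t,s=pose();print(p,t,s['opening'],s['contact_force'],s['wrist_torque'])
go(.6077,.0947,.1246,2.6707)
# in-hand pose check from scene and side
for n in('scene','side'):
    im=snap(n,n+'1.png'); hsv=cv2.cvtColor(im,cv2.COLOR_RGB2HSV);H,S,V=cv2.split(hsv)
    hd=np.array([*(p[:2]-.0435*np.array([np.cos(t),np.sin(t)])),p[2]-.0196]); pin=np.array([.6416,.0776,.1])
    print(n,'face/top/pin px',proj(n,[hd,hd+[0,0,.07],pin]).round(1).tolist())
    u=proj(n,[hd+[0,0,.035]])[0].astype(int)
    m=np.zeros(V.shape,bool); m[u[1]-45:u[1]+45,u[0]-30:u[0]+30]=1
    for A,cc,b,l in blobs((V<75)&m,60): print('  dark',A,cc,b)
    for A,cc,b,l in blobs((H>18)&(H<32)&(S>110)&(V>120)&m,10): print('  brass',A,cc,b)
```

```text
[0.6062094  0.09631238 0.17061768] 2.67190069456354 0.2152592839442484 [-1.253314    0.77303502 -4.069082  ] [0.07989461 0.12730517 0.00676432]
from [0.6062 0.0963 0.1706] 2.672 -> x -0.0021 y -0.0008 z 0.0460 yaw 0.001
scene face/top/pin px [[317.8, 227.0], [319.8, 202.4], [316.6, 242.1]]
  dark 1099 [325.4, 192.1] [302, 170, 46, 51]
  dark 176 [318.2, 229.2] [307, 221, 24, 14]
  brass 75 [317.6, 243.3] [313, 238, 11, 12]
  brass 21 [297.2, 247.2] [288, 247, 20, 2]
  brass 103 [299.3, 257.1] [288, 254, 23, 6]
side face/top/pin px [[307.2, 182.2], [308.4, 157.2], [305.0, 198.9]]
  dark 600 [290.8, 142.6] [277, 125, 33, 50]
  dark 92 [320.6, 137.4] [314, 134, 16, 10]
  dark 312 [308.2, 163.3] [299, 155, 20, 18]
  dark 152 [306.9, 182.5] [297, 177, 21, 11]
  brass 28 [303.9, 199.1] [301, 197, 7, 5]
```

Both views put the mallet face right over the pin: scene face (318,229) above pin (318,243), side (307,182) above (304,199). I'll lower and press.

Emit:
move_arm(plan=[{"x":-0.002,"y":-0.001,"z":0.015,"yaw":0,"fingers":1},{"x":-0.002,"y":-0.001,"z":0.03,"yaw":0,"fingers":1},{"x":-0.002,"y":-0.001,"z":0.04,"yaw":0,"fingers":1},{"x":-0.002,"y":-0.001,"z":0.048,"yaw":0,"fingers":1},{"x":-0.002,"y":-0.001,"z":0.052,"yaw":0,"fingers":1}])

```text
time: 25.05
eef_pos: [0.6078, 0.0934, 0.1181]
tcp_rot: [0.233, 0.972, -0.0, -0.002]
contact_force: [-3.7, 0.4, 2.3]
opening: 0.217
finger_force: 108.1
```

Emit:
move_arm(plan=[{"x":0,"y":0,"z":0.003,"yaw":0,"fingers":1},{"x":0,"y":0,"z":0.006,"yaw":0,"fingers":1},{"x":0,"y":0,"z":0.009,"yaw":0,"fingers":1},{"x":0,"y":0,"z":0.012,"yaw":0,"fingers":1},{"x":0,"y":0,"z":0.013,"yaw":0,"fingers":1}])

```text
time: 25.55
eef_pos: [0.6093, 0.0932, 0.1063]
tcp_rot: [0.233, 0.972, 0.0, 0.001]
contact_force: [-2.1, 1.8, 3.9]
opening: 0.21
finger_force: 108.1
```

Emit:
move_arm(plan=[{"x":0,"y":0,"z":0.002,"yaw":0,"fingers":1},{"x":0,"y":0,"z":0.003,"yaw":0,"fingers":1},{"x":0,"y":0,"z":0.003,"yaw":0,"fingers":1}])

```text
time: 25.85
eef_pos: [0.6093, 0.0933, 0.1055]
tcp_rot: [0.233, 0.972, 0.0, 0.001]
contact_force: [-5.7, 1.1, 11.1]
opening: 0.213
finger_force: 109.4
```

Emit:
move_arm(plan=[{"x":0,"y":0,"z":0.0015,"yaw":0,"fingers":1},{"x":0,"y":0,"z":0.003,"yaw":0,"fingers":1},{"x":0,"y":0,"z":0.003,"yaw":0,"fingers":1}])

```text
time: 26.15
eef_pos: [0.6094, 0.0934, 0.1053]
tcp_rot: [0.233, 0.972, -0.0, 0.0]
contact_force: [-13.2, 1.0, 22.5]
opening: 0.211
finger_force: 111.1
```

The pin is bottomed: the TCP stopped at 0.1053, so the face is at 0.086, and the force rose to 22 N. I'll lift and carry the mallet to the mat.

Emit:
move_arm(plan=[{"x":0,"y":0,"z":-0.01,"yaw":0,"fingers":1},{"x":0,"y":0,"z":-0.03,"yaw":0,"fingers":1},{"x":0,"y":0,"z":-0.06,"yaw":0,"fingers":1},{"x":0,"y":0,"z":-0.07,"yaw":0,"fingers":1},{"x":0,"y":0,"z":-0.07,"yaw":0,"fingers":1}])

```text
time: 26.65
eef_pos: [0.6098, 0.0931, 0.1711]
tcp_rot: [0.233, 0.972, 0.0, 0.002]
contact_force: [0.2, -0.2, -3.5]
opening: 0.21
finger_force: 107.2
```

Run:
```python
from h import *
go(.4612,.3253,.12,2.671)
c=cam('scene'); im=snap('scene','scene2.png'); hsv=cv2.cvtColor(im,cv2.COLOR_RGB2HSV);H,S,V=cv2.split(hsv)
print('expected pin down/up px',proj('scene',[[.6416,.0776,.086],[.6416,.0776,.1]]).round(1).tolist())
for A,cc,b,l in blobs((H>18)&(H<32)&(S>110)&(V>120),10):
    if 270<cc[0]<340 and 200<cc[1]<290: print(A,cc,b)
for A,cc,b,l in blobs(((H<6)|(H>174))&(S>180)&(V>110),20):
    if 200<cc[0]<320 and 200<cc[1]<290: print('red',A,cc,b,onplane('scene',[cc[0],b[1]+2.5],.115))
```

```text
from [0.6098 0.0931 0.1711] 2.671 -> x 0.2378 y 0.1395 z 0.0511 yaw -0.000
expected pin down/up px [[316.3, 246.3], [316.6, 242.1]]
56 [317.5, 246.1] [313, 243, 11, 7]
26 [294.9, 247.4] [283, 247, 25, 2]
363 [297.0, 261.9] [284, 254, 27, 16]
red 62 [259.5, 246.2] [256, 240, 7, 13] [[ 0.63606987 -0.04099441  0.115     ]]
```

The scene view confirms the pin is down (head blob rows 243–250, was 238–250) and the bolt handle is at its home place. Carrying on.

Emit:
move_arm(plan=[{"x":0.035,"y":0.02,"z":0,"yaw":0,"fingers":1},{"x":0.075,"y":0.044,"z":0,"yaw":0,"fingers":1},{"x":0.115,"y":0.067,"z":0,"yaw":0,"fingers":1},{"x":0.155,"y":0.091,"z":0,"yaw":0,"fingers":1},{"x":0.195,"y":0.114,"z":0,"yaw":0,"fingers":1}])

```text
time: 27.2
eef_pos: [0.4842, 0.2841, 0.1672]
tcp_rot: [0.233, 0.972, -0.001, -0.002]
contact_force: [1.0, 0.0, -3.7]
opening: 0.215
finger_force: 107.2
```

Emit:
move_arm(plan=[{"x":0.03,"y":0.018,"z":0.01,"yaw":0,"fingers":1},{"x":0.043,"y":0.025,"z":0.04,"yaw":0,"fingers":1},{"x":0.043,"y":0.025,"z":0.07,"yaw":0,"fingers":1},{"x":0.043,"y":0.025,"z":0.1,"yaw":0,"fingers":1},{"x":0.043,"y":0.025,"z":0.1,"yaw":0,"fingers":1}])

```text
time: 27.7
eef_pos: [0.4541, 0.3227, 0.0627]
tcp_rot: [0.233, 0.972, -0.005, -0.006]
contact_force: [-0.5, -0.2, -3.9]
opening: 0.218
finger_force: 107.3
```

Run:
```python
from h import *
p,t,s=pose();print(s['contact_force'],s['opening'])
go(.4612,.3253,.0236,2.671)
for n in('scene','side'):
    im=snap(n,n+'3.png'); hsv=cv2.cvtColor(im,cv2.COLOR_RGB2HSV);H,S,V=cv2.split(hsv)
    hd=np.array([*(p[:2]-.043*np.array([np.cos(t),np.sin(t)])),p[2]-.0196]); print(n,proj(n,[hd,hd+[0,0,.035]]).round(1).tolist())
    u=proj(n,[hd+[0,0,.01]])[0].astype(int); m=np.zeros(V.shape,bool); m[u[1]-25:u[1]+25,u[0]-25:u[0]+25]=1
    for A,cc,b,l in blobs((V<75)&m,60): print('  dark',A,cc,b)
```

```text
[-0.51650929 -0.18591446 -3.85013448] 0.21804857262240332
from [0.4541 0.3227 0.0627] 2.671 -> x -0.0052 y 0.0055 z 0.0391 yaw 0.000
scene [[393.4, 198.9], [395.9, 188.5]]
  dark 444 [399.3, 180.5] [387, 170, 32, 23]
  dark 126 [393.2, 199.7] [385, 192, 20, 13]
side [[236.9, 178.4], [236.0, 168.4]]
  dark 177 [219.7, 156.7] [211, 150, 18, 21]
  dark 187 [236.1, 161.7] [228, 155, 16, 15]
  dark 71 [237.5, 177.2] [230, 174, 15, 7]
```

Emit:
move_arm(plan=[{"x":-0.002,"y":0.003,"z":0.005,"yaw":0,"fingers":1},{"x":-0.002,"y":0.003,"z":0.015,"yaw":0,"fingers":1},{"x":-0.002,"y":0.003,"z":0.025,"yaw":0,"fingers":1},{"x":-0.002,"y":0.003,"z":0.031,"yaw":0,"fingers":1},{"x":-0.002,"y":0.003,"z":0.031,"yaw":0,"fingers":1}])

```text
time: 28.3
eef_pos: [0.4617, 0.3262, 0.0375]
tcp_rot: [0.233, 0.972, -0.001, -0.001]
contact_force: [-0.9, 0.2, -3.9]
opening: 0.21
finger_force: 107.5
```

Run:
```python
from h import *
print(pose()[2]['contact_force']);go(.4612,.3253,.0236,2.671)
```

```text
[-0.85476086  0.1552139  -3.92606875]
from [0.4617 0.3262 0.0375] 2.671 -> x -0.0000 y -0.0011 z 0.0139 yaw -0.000
```

Emit:
move_arm(plan=[{"x":0,"y":-0.001,"z":0.004,"yaw":0,"fingers":1},{"x":0,"y":-0.001,"z":0.008,"yaw":0,"fingers":1},{"x":0,"y":-0.001,"z":0.011,"yaw":0,"fingers":1},{"x":0,"y":-0.001,"z":0.012,"yaw":0,"fingers":1},{"x":0,"y":-0.001,"z":0.012,"yaw":0,"fingers":1}])

```text
time: 28.8
eef_pos: [0.4622, 0.3259, 0.0269]
tcp_rot: [0.233, 0.972, -0.0, -0.0]
contact_force: [-0.1, 0.0, -3.2]
opening: 0.215
finger_force: 107.5
```

Emit:
move_arm(plan=[{"x":0,"y":0,"z":0.001,"yaw":0,"fingers":1},{"x":0,"y":0,"z":0.001,"yaw":0,"fingers":1},{"x":0,"y":0,"z":0.001,"yaw":0,"fingers":1}])

```text
time: 29.1
eef_pos: [0.4624, 0.326, 0.0262]
tcp_rot: [0.233, 0.972, 0.0, 0.0]
contact_force: [1.1, 0.0, -3.9]
opening: 0.211
finger_force: 107.5
```

Emit:
move_arm(plan=[{"x":0,"y":0,"z":0.001,"yaw":0,"fingers":1},{"x":0,"y":0,"z":0.002,"yaw":0,"fingers":1},{"x":0,"y":0,"z":0.002,"yaw":0,"fingers":1}])

```text
time: 29.4
eef_pos: [0.4623, 0.3259, 0.024]
tcp_rot: [0.233, 0.972, 0.0, 0.0]
contact_force: [0.7, -0.0, -3.9]
opening: 0.214
finger_force: 107.6
```

Emit:
move_arm(plan=[{"x":0,"y":0,"z":0.0007,"yaw":0,"fingers":1},{"x":0,"y":0,"z":0.0007,"yaw":0,"fingers":1},{"x":0,"y":0,"z":0.0007,"yaw":0,"fingers":1}])

```text
time: 29.7
eef_pos: [0.4624, 0.326, 0.0238]
tcp_rot: [0.233, 0.972, 0.0, 0.0]
contact_force: [-2.5, -1.9, 0.4]
opening: 0.214
finger_force: 108.3
```

The mallet is touching the mat. I'll settle it, release and rise.

Emit:
move_arm(plan=[{"x":0,"y":0,"z":0.0007,"yaw":0,"fingers":1},{"x":0,"y":0,"z":0.0007,"yaw":0,"fingers":1},{"x":0,"y":0,"z":0.0007,"yaw":0,"fingers":0.6},{"x":0,"y":0,"z":0.0007,"yaw":0,"fingers":0.45},{"x":0,"y":0,"z":0.0007,"yaw":0,"fingers":0.45}])

```text
time: 30.2
eef_pos: [0.4628, 0.3261, 0.0228]
tcp_rot: [0.233, 0.972, 0.0, 0.001]
contact_force: [0.1, 0.4, 0.0]
opening: 0.547
finger_force: 0.0
```

Emit:
move_arm(plan=[{"x":0,"y":0,"z":0,"yaw":0,"fingers":0.45},{"x":0,"y":0,"z":-0.015,"yaw":0,"fingers":0.45},{"x":0,"y":0,"z":-0.05,"yaw":0,"fingers":0.45},{"x":0,"y":0,"z":-0.1,"yaw":0,"fingers":0.45},{"x":0,"y":0,"z":-0.15,"yaw":0,"fingers":0.45}])

```text
time: 30.7
eef_pos: [0.4618, 0.3257, 0.1747]
tcp_rot: [0.233, 0.972, -0.0, -0.0]
contact_force: [0.7, -0.3, -0.3]
opening: 0.549
finger_force: 0.0
```

Emit:
move_arm(plan=[{"x":-0.03,"y":0,"z":-0.04,"yaw":0,"fingers":0.45},{"x":-0.05,"y":0,"z":-0.05,"yaw":0,"fingers":0.45},{"x":-0.05,"y":0,"z":-0.05,"yaw":0,"fingers":0.45},{"x":-0.05,"y":0,"z":-0.05,"yaw":0,"fingers":0.45},{"x":-0.05,"y":0,"z":-0.05,"yaw":0,"fingers":0.45}])

```text
time: 31.2
eef_pos: [0.5052, 0.3032, 0.221]
tcp_rot: [0.233, 0.972, -0.001, -0.002]
contact_force: [-0.3, -0.7, 0.2]
opening: 0.543
finger_force: 0.0
```

```bash
python3 m.py w20.png
python3 - <<'E'
from h import *
c=cam('wrist'); im=cv2.imread('pics/w20.png'); V=im.max(2)
for A,cc,b,l in blobs((V<70)&(np.arange(420)[:,None]<260),300): print(onplane('wrist',cc,.074,c))
im=snap('scene','scene4.png'); hsv=cv2.cvtColor(im,cv2.COLOR_RGB2HSV);H,S,V=cv2.split(hsv)
for A,cc,b,l in blobs((H>18)&(H<32)&(S>90)&(V>120),20):
    if 130<cc[0]<340 and 200<cc[1]<330: print('brass',A,cc,b)
print(proj('scene',[[.6416,.0776,.086],[.6377,.0338,.06]]))
E
```

```text
[0.50516852 0.30328461 0.22077611] 2.671446564672292 [-0.22715334  1.04483695 -0.07614913] 0.5478256447017162
mat 6241 [217, 112, 120, 118] [[323, 112], [336, 212], [241, 229], [217, 132]] [[0.4579, 0.3845], [0.5781, 0.3492], [0.5433, 0.2276], [0.4217, 0.2631]] [0.50024853 0.30608562]
wood 2691 [280.4, 91.7] [270, 28, 23, 137] ((281.0, 96.0), (136.0, 22.0), 90.0) [[0.3644, 0.3653], [0.3737, 0.3835], [0.4876, 0.3278], [0.477, 0.3068]]
wood 2886 [457.2, 243.9] [387, 129, 147, 234] ((459.84375, 247.52186584472656), (256.2215270996094, 29.328033447265625), 60.99583053588867) [[0.5112, 0.424], [0.5095, 0.4524], [0.8642, 0.5073], [0.8737, 0.471]]
dark 1780 [279.2, 187.9] [257, 164, 46, 49] ((279.0, 187.5), 24.622243881225586)
dark 321 [529.9, 250.5] [507, 245, 40, 15] ((526.5526123046875, 251.5), 19.55910301208496)
[[0.49934503 0.3065572  0.074     ]]
[[0.6856861  0.51874149 0.074     ]]
brass 68 [317.5, 246.2] [312, 243, 12, 8]
brass 29 [294.8, 247.4] [283, 247, 25, 2]
brass 385 [297.1, 261.8] [284, 254, 27, 17]
brass 319 [152.4, 316.4] [144, 305, 18, 24]
[[316.30435502 246.3316581 ]
 [295.24087607 255.18908095]]
```

The mallet head at (0.4993,0.3066) stands on the mat centre (0.5002,0.3061), and everything else checks out. I'll hand the job in.

```bash
python3 -c "
from plant import ctrl
print(ctrl.sign_off())"
```

```text
the job is handed in; nothing more can be done
None
```

I handed the job in at about 31 s: block seated and centred to about 1 mm, bolt home at its stop, pin driven fully down with the mallet, and the mallet standing on its face within about 1 mm of the mat's centre; I never touched the pan, fitting or dark blocks.

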